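# Put the weighed cookie under the lid of the sample dish

## Task

Put the oval cookie from the red plate of the scale into the covered steel sample dish as the retained sample. First tip the lid open edge-first by its pull tab, about two fingers wide (some 25 mm at the tab side) with the opposite edge still resting on the dish, for a moment, then lay the lid flat, knob up, on the bare table well beside the dish and let go; lay the cookie flat in the middle of the dish, then take the lid by its knob this time and set it back level and centred so that it sits fully down on the dish all round. Carry the lid low, never more than about 10 cm above the table, and leave the dish and the things around where they stand.

Things in the scene. Friction and masses are not known exactly. Their poses are not given: they have to be found in the camera images.
- lid: shallow round steel lid, 128 mm across, 10 mm high without knob: 3 mm top plate (underside 7 mm up), flared skirt hanging 7 mm, inner radius 58.5 mm at the plate, 61 mm at the lower edge (3 to 5 mm play round the dish). Pull tab along its -x, knob in the middle. About 90 g. Origin: centre of the skirt's lower edge, z up; 9 mm above the table when on the dish, 0 when on the table
- lid_tab: the lid's pull tab, fixed to it: a level steel bar 14 mm wide (lid y), 9 mm high, sticking out radially to 99 mm from the lid's centre, clear of the skirt from 64 mm. Origin: mid-height on its centre line, 83 mm from the lid's centre along the lid's -x, 6.5 mm above the lid's lower edge; axes as the lid. At the start it points to the robot within 45 degrees. Pinch it from above across its width
- lid_knob: the lid's black round knob, fixed to the middle of the lid: 24 mm in diameter, 24 mm high, its top 34.5 mm and its foot 10.5 mm above the lid's lower edge; narrower neck (16 mm) in its lowest 9 mm. Origin: on the axis, 22.5 mm above the lid's lower edge
- lid_far (a point): point on the lower edge of the lid's skirt opposite the tab, 63 mm from the centre along the lid's +x
- dish: round open steel sample dish under the lid, loose, 150 g, 108 mm across, 16 mm high, rim top 16 mm above the table, rim inner radius about 44 mm, flat floor 76 mm across lying 2 mm up. Origin: centre of its underside; z up
- cookie: oval baked cookie, flat, 34 mm (x) by 52 mm (y), 8 mm thick, about 15 g, lying on the scale's plate at the start. Origin: centre of its underside
- scale: kitchen scale, fixed, white body 133 (x) by 206 mm (y); 124 mm square red plate, top 37 mm above the table, its centre 32 mm from the origin along the scale's +y; keys at the -y end. Origin: centre of the underside. Dish and scale stand left and right, either way round; the table between them is bare for x = 0.36 to 0.59 m, at least 200 mm wide in y, from the dish's edge to the scale
- dish_e: bystander: steel dish heaped with broken cookies, 108 mm across, 35 mm high; origin at the centre of its underside
- timer: bystander: white round dial timer, 66 mm across, 38 mm high; origin at the centre of its underside
- label_roll: bystander: white roll of labels, 70 by 77 mm, 28 mm high; origin at the centre of its underside
- heart_cookie: bystander: heart-shaped cookie lying on the table, 51 by 57 mm, 8 mm thick; origin at the centre of its underside
There are look-alikes about, which are no part of the job. What is shaped like the cookie but blue is not meant.

How it is judged:
By the outcome, as a careful person would: the job done as asked, in the order asked, and still so for the second after the job is handed in, with the robot touching nothing.
It also fails if it takes over 72 s, if anything falls off the work surface, if the arm or the gripper's body presses on something with over 40 N, if the wrist force passes 120 N, or if a joint passes its speed limit or range.

## Robot

A 6-joint arm with a two-finger parallel gripper is mounted at the origin on a cart in front of the work surface, level with it; the furniture and walls round the work are solid. World frame = base frame: x ahead of the robot, y to its left, z up, the work surface at z = 0. Lengths are in m, angles in rad, forces in N, time in s.
With the tool pointing down it reaches from about 0.35 to 0.975 m from the base axis. Payload 4.9 kg.
Tool frame: the origin (TCP) lies on the centre line of the jaws, within the pads' length; the fingertips stand 11 mm ahead of it and the grasp point (between the pads) lies 8 mm behind it; z points along the fingers, y is the direction in which the jaws open and shut (so a half turn about z gives the same grasp; the last joint's range is limited). The gripper opens to 85 mm and grips with 20 to 120 N. Pads are 22 mm wide; open, the fingers measure 114 mm over their backs; the gripper's body (76 mm by 85 mm) begins 54 mm behind the grasp point. The pads swing forward as they close: fully open they stand 13 mm farther back than shut.
Start: joints at [-0.119, 0.053, 1.613, -0, 1.476, -0.119], TCP at [0.625, 0, 0.242] pointing down, gripper open.
Joint ranges: [-3.01, 3.01], [-1.01, 2.22], [0.06, 2.58], [-1.02, 4.17], [0.09, 2.62], [-3.14, 3.14]. Speed limits (rad/s): [2.57, 2.57, 3.14, 3.14, 3.14, 3.14].

## Interface

Orientations are given as a rotation vector (axis times angle).
In Python, from station import ctrl gives the robot as it stands.
- The arm moves only by the tool send_rows, never from a script. Its argument "series" is a list of rows, each an object of numbers: "tx", "ty", "tz": the shift along the tool's x, y, z in cm; "wx", "wy", "wz": the turn, a rotation vector about the tool's x, y, z in rad; "jaw": the closure, from 0 (fully open) to 1 (shut). In form: [{"tx": .., "ty": .., "tz": .., "wx": .., "wy": .., "wz": .., "jaw": ..}, ...]. A call has 1 to 5 rows; each row shifts and turns the pose as measured when the row begins, along the tool's axes as they then stand; what a row does not reach is not made up. A row lasts 1/8 s, in which the tool goes at most 62.5 mm and 10.7 degrees, less where a joint would pass 70% of its speed; a pose out of reach is approached as far as the arm can. A call is refused whole if a number of a shift passes 6.25 or a number of a turn 0.188, either way. A call with a gripper value outside its range is refused whole. The fingers move at their own pace and stop on an object; "squeeze" is the grip in N (left out, the last holds). Time passes only in rows, so rows that do not move let the fingers close. It gives the time, the measured TCP pose, the force and the opening at its end, in the units of the state.
- ctrl.get_obs(): the state, without advancing time (a new reading comes with each control period).
- ctrl.get_image(name): name is "scene" or "side" or "wrist"; returns the picture (384x512x3 uint8, red, green, blue); there is no depth.
- ctrl.camera_info(name): a dict with "mtx" (3x3 intrinsics, pixels), "R" (3x3) and "t" (3): a world point X has camera coordinates R X + t. Camera axes: x right, y down, z forward; pixel columns grow to the right and rows downward; lengths in m; the calibration is good to about 2 mm. A picture is of the moment at which its call begins: read the wrist's pose just before it. camera_info takes no time and is no camera call; for the wrist camera it gives the pose at the moment of the call.
- ctrl.finish_job(): hands the job in, once; it reports no verdict.
The state is a dict: "t": time; "q": joint angles; "dq": joint speeds; "effort": joint torques, N m; "tool_pos": TCP position; "tool_rot": TCP orientation; "contact_force": force on the tool from outside, world axes, zero at the start; "wrist_torque": the same for the moment, N m; "opening": finger opening in m.
Only numpy, scipy, OpenCV 4.12 (cv2) and the standard library are available. Lean on these libraries where they do the work, as an engineer would, in place of code of your own. Each camera call takes 0.05 s, during which the arm holds its last target.

## Working session

There is one attempt and no reset: what is moved stays moved. The work goes in short steps, Python scripts to look and compute and a tool call to move; the robot and the scene stay as the last step left them, time stands still between calls to the robot, and variables do not carry over. Pictures are saved under pics/ and viewed, and the job is handed in when it is done.

Besides the shell and the picture viewer there is one more tool, called after "Request:" as name(argument=value, ...), one argument or row to a line, values as JSON. send_rows: Moves the arm, as the interface text tells. Its arguments: {"type":"object","properties":{"series":{"type":"array"},"squeeze":{"type":"number"}},"required":["series"]}

```bash
mkdir -p pics; ls; python3 - <<'E'
from station import ctrl
import cv2
o=ctrl.get_obs();print(o)
for n in ["scene","side","wrist"]:
    c=ctrl.camera_info(n);print(n,c)
    im=ctrl.get_image(n);cv2.imwrite(f"pics/{n}0.png",im[:,:,::-1])
E
```

```text
pics
{'t': 0.0, 'q': array([-1.18979106e-01,  5.33783469e-02,  1.61431536e+00,  5.50432157e-06,
        1.47596697e+00, -1.19001430e-01]), 'dq': array([ 1.61806986e-04, -2.10642550e-03, -9.66134130e-05, -9.58504904e-04,
       -1.27594987e-03, -8.68163831e-04]), 'effort': array([ 2.70554956e-04, -3.93670499e+01, -3.70175600e+01, -1.62778279e-04,
        6.93513779e-03, -6.06393527e-06]), 'tool_pos': array([6.24399508e-01, 8.67413763e-05, 2.41036900e-01]), 'tool_rot': array([-2.22026498e+00, -2.22031337e+00,  2.00027559e-03]), 'contact_force': array([-0.11846007, -0.41607997, -0.25330841]), 'wrist_torque': array([ 0.03231475,  0.00638363, -0.03000925]), 'opening': 0.08548426264468065}
scene {'mtx': array([[390.9416933 ,   0.        , 259.89373651],
       [  0.        , 390.9416933 , 188.2186889 ],
       [  0.        ,   0.        ,   1.        ]]), 'R': array([[ 0.86139329, -0.507492  , -0.02129464],
       [-0.29042824, -0.45769845, -0.84033539],
       [ 0.41671697,  0.73004383, -0.54164839]]), 't': array([-0.49087243,  0.15810296,  1.00658122])}
side {'mtx': array([[381.44161487,   0.        , 258.28863289],
       [  0.        , 381.44161487, 188.60469988],
       [  0.        ,   0.        ,   1.        ]]), 'R': array([[ 0.83786149, -0.54560302,  0.01747763],
       [-0.18854376, -0.31928934, -0.92871178],
       [ 0.51228838,  0.77483653, -0.37039029]]), 't': array([-0.47322092,  0.14299246,  1.04873386])}
wrist {'mtx': array([[314.59012858,   0.        , 257.54770942],
       [  0.        , 314.59012858, 191.98262023],
       [  0.        ,   0.        ,   1.        ]]), 'R': array([[ 9.99998484e-01, -7.52219935e-04, -1.57014012e-03],
       [-2.50431782e-04, -9.54615931e-01,  2.97839490e-01],
       [-1.72292157e-03, -2.97838645e-01, -9.54614673e-01]]), 't': array([-0.62231926, -0.03861266,  0.37985822])}
```

View pics/scene0.png

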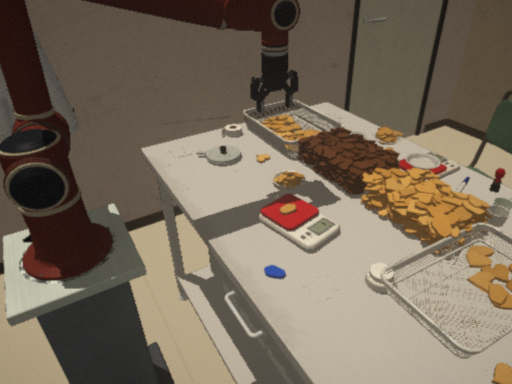

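View pics/side0.png

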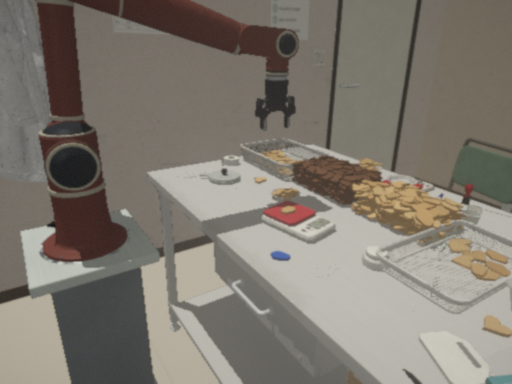

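View pics/wrist0.png

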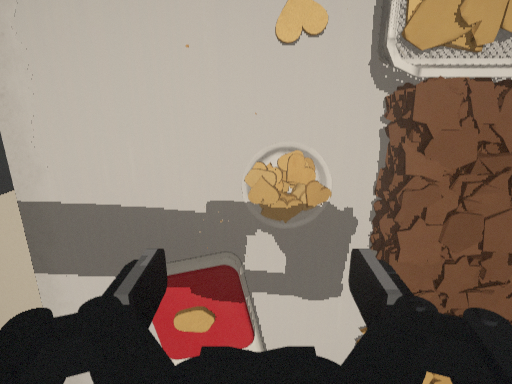

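```bash
cat > h.py <<'E'
import numpy as np,cv2
from scipy.spatial.transform import Rotation as Ro
from station import ctrl
def ray(c,uv):
    d=c["R"].T@np.linalg.inv(c["mtx"])@np.array([uv[0],uv[1],1.]);return -c["R"].T@c["t"],d
def onz(c,uv,z):
    o,d=ray(c,uv);return o+d*(z-o[2])/d[2]
def proj(c,X):
    p=c["mtx"]@(c["R"]@np.asarray(X,float)+c["t"]);return p[:2]/p[2]
def tri(c1,u1,c2,u2):
    A=[];b=[]
    for c,u in((c1,u1),(c2,u2)):
        o,d=ray(c,u);d/=np.linalg.norm(d);P=np.eye(3)-np.outer(d,d);A.append(P);b.append(P@o)
    return np.linalg.lstsq(np.vstack(A),np.hstack(b),rcond=None)[0]
def grab(n,f):
    c=ctrl.camera_info(n);im=ctrl.get_image(n)[:,:,::-1].copy();cv2.imwrite("pics/"+f,im);return c,im
def state():
    o=ctrl.get_obs();R=Ro.from_rotvec(o["tool_rot"]).as_matrix()
    print("t",round(o["t"],2),"pos",o["tool_pos"].round(4),"F",o["contact_force"].round(1),"op",round(o["opening"],4));print(R.round(3));return o,R
E
python3 - <<'E'
from h import *
import cv2
for n,(x,y) in {"scene":(190,130),"side":(195,155)}.items():
    im=cv2.imread(f"pics/{n}0.png")
    cr=im[y:y+50,x:x+70];cv2.imwrite(f"pics/{n}0z.png",cv2.resize(cr,None,fx=10,fy=10,interpolation=cv2.INTER_NEAREST))
s=ctrl.camera_info("scene");d=ctrl.camera_info("side")
for z in(0.0435,0.0315): print(onz(s,(223,150),z),onz(d,(224,171),z))
print("tabend",onz(s,(200,154),.0155))
w=ctrl.camera_info("wrist");print(-w["R"].T@w["t"])
print("cookie",onz(s,(289,208),.045),onz(w,(194,320),.045))
E
```

```text
[0.54562598 0.21073161 0.0435    ] [0.54436661 0.21333346 0.0435    ]
[0.55516903 0.23231075 0.0315    ] [0.56061729 0.2439122  0.0315    ]
tabend [0.48443283 0.27786908 0.0155    ]
[0.62300513 0.075803   0.37329511]
cookie [ 0.54478435 -0.20038649  0.045     ] [ 0.54277185 -0.19458658  0.045     ]
```

View pics/scene0z.png

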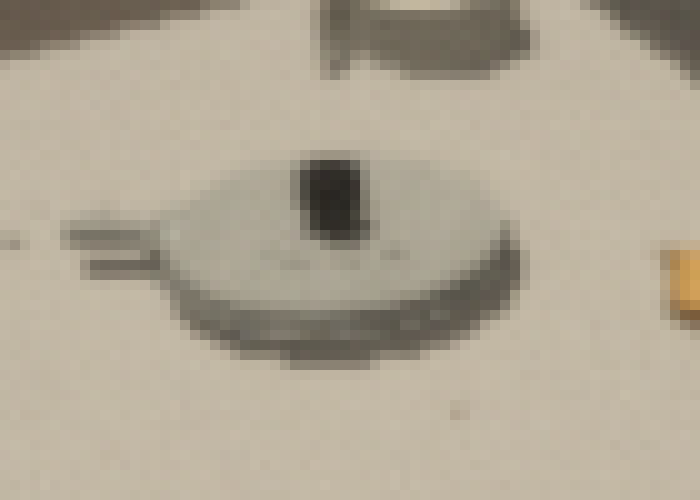

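Request:
send_rows(
  series=[
    {"tx": 5.5, "ty": -1.5},
    {"tx": 5.5, "ty": -1.5},
    {"tx": 5.5, "ty": -1.5},
    {"tx": 5.5, "ty": -1.5},
    {"tx": 0},
  ],
)

```text
invalid input at $.series[0]: expected keys tx, ty, tz, wx, wy, wz, jaw
```

```bash
python3 - <<'E'
from h import *
state();grab("wrist","w1.png")
E
```

```text
t 0.15 pos [6.245e-01 1.000e-04 2.414e-01] F [-0.7 -0.3 -0.4] op 0.0853
[[ 0.     1.    -0.002]
 [ 1.    -0.     0.   ]
 [ 0.    -0.002 -1.   ]]
```

View pics/w1.png

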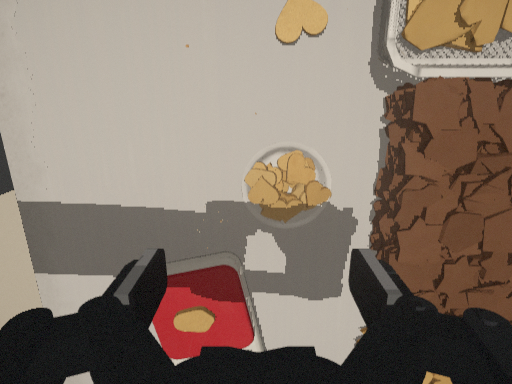

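All keys are needed in each row; nothing has moved.

Request:
send_rows(
  series=[
    {"tx": 5.5, "ty": -1.5, "tz": 0, "wx": 0, "wy": 0, "wz": 0, "jaw": 0},
    {"tx": 5.5, "ty": -1.5, "tz": 0, "wx": 0, "wy": 0, "wz": 0, "jaw": 0},
    {"tx": 5.5, "ty": -1.5, "tz": 0, "wx": 0, "wy": 0, "wz": 0, "jaw": 0},
    {"tx": 5.5, "ty": -1.5, "tz": 0, "wx": 0, "wy": 0, "wz": 0, "jaw": 0},
    {"tx": 0, "ty": 0, "tz": 0, "wx": 0, "wy": 0, "wz": 0, "jaw": 0},
  ],
)

```text
t: 0.82
tool_pos: [0.5629, 0.2252, 0.2401]
tool_rot: [-2.224, -2.216, 0.003]
contact_force: [0.5, -1.1, 0.4]
opening: 0.0855
```

```bash
python3 - <<'E'
from h import *
state();grab("wrist","w2.png")
E
```

```text
t 0.82 pos [0.5629 0.2252 0.2401] F [ 0.5 -1.1  0.4] op 0.0855
[[ 0.003  1.    -0.003]
 [ 1.    -0.003  0.   ]
 [ 0.    -0.003 -1.   ]]
```

View pics/w2.png

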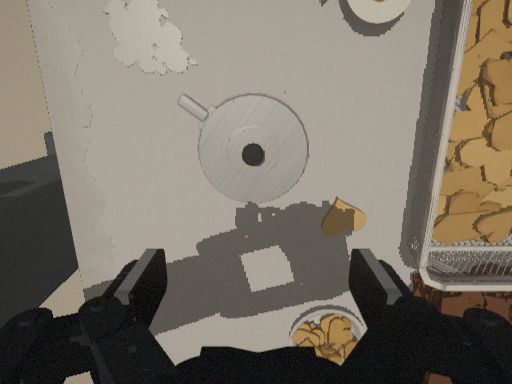

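```bash
python3 - <<'E'
from h import *
c=ctrl.camera_info("wrist");im=cv2.imread("pics/w2.png");g=cv2.cvtColor(im,6)
m=(g[130:180,225:285]<60).astype(np.uint8);n,l,st,ce=cv2.connectedComponentsWithStats(m)
i=1+st[1:,4].argmax();k=ce[i]+[225,130];print("knob",k,st[i])
print(onz(c,k,.0435),onz(c,k,.038))
z=cv2.resize(im[70:220,165:325],None,fx=5,fy=5,interpolation=cv2.INTER_CUBIC);cv2.imwrite("pics/w2z.png",z[:600])
for p in [(181,98),(206,113)]: print(onz(c,p,.0205))
# floor edges of lid: left 198 right 309 top 93 bottom 203
for p in [(198,148),(309,148),(254,93),(254,203)]: print(onz(c,p,.009),onz(c,p,.019))
E
```

```text
knob [252.63636364 154.38567493] [ 17  14  22  22 363]
[0.55623388 0.23827262 0.0435    ] [0.55612891 0.23724804 0.038     ]
[0.47971161 0.29540299 0.0205    ]
[0.50564081 0.2796457  0.0205    ]
[0.49234728 0.23966534 0.009     ] [0.49428023 0.24131277 0.019     ]
[0.62091141 0.23895513 0.009     ] [0.61930207 0.24062212 0.019     ]
[0.55779634 0.30006957 0.009     ] [0.557926  0.3000527 0.019    ]
[0.55660884 0.17182303 0.009     ] [0.55677121 0.1753397  0.019     ]
```

View pics/w2z.png

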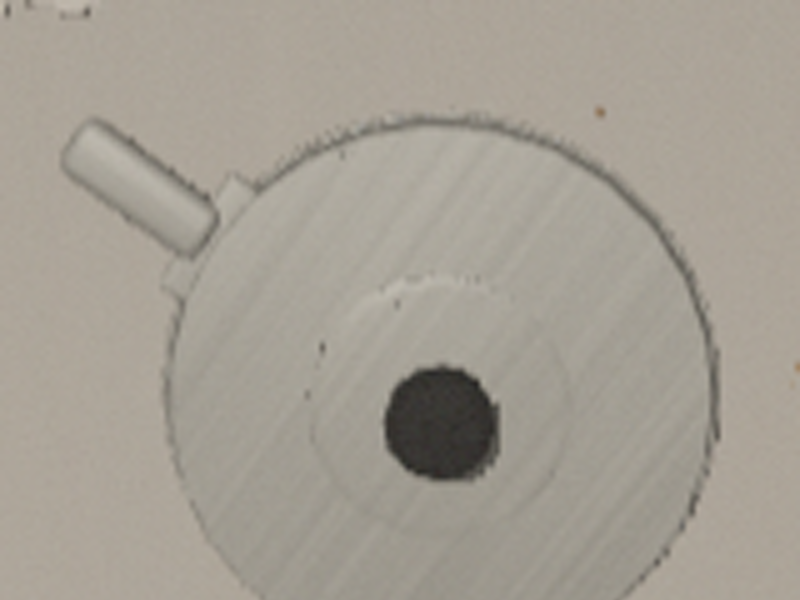

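```bash
python3 - <<'E'
from h import *
c=ctrl.camera_info("wrist")
C=np.array([.5562,.238])
for p in [(180.6,97.2),(205.5,117.2)]:
    X=onz(c,p,.020)[:2];d=X-C;print(X,np.hypot(*d),np.degrees(np.arctan2(d[1],d[0])))
p=[onz(c,q,.02)[:2] for q in[(180.6,97.2),(205.5,117.2)]];d=p[0]-p[1];print(np.degrees(np.arctan2(d[1],d[0])))
E
```

```text
[0.47922946 0.296221  ] 0.09650983419631402 142.895911396005
[0.5047698  0.27516859] 0.06345526012805813 144.1443698272951
140.50190627657858
```

Request:
send_rows(
  series=[
    {"tx": 3.1, "ty": -3.6, "tz": 3, "wx": 0, "wy": 0, "wz": 0, "jaw": 0},
    {"tx": 3.2, "ty": -3.7, "tz": 3, "wx": 0, "wy": 0, "wz": 0, "jaw": 0},
    {"tx": 0, "ty": 0, "tz": 3, "wx": 0, "wy": 0, "wz": -0.185, "jaw": 0},
    {"tx": 0, "ty": 0, "tz": 0, "wx": 0, "wy": 0, "wz": -0.185, "jaw": 0},
    {"tx": 0, "ty": 0, "tz": 0, "wx": 0, "wy": 0, "wz": -0.185, "jaw": 0},
  ],
)

```text
t: 1.5
tool_pos: [0.4917, 0.2827, 0.1471]
tool_rot: [1.531, 2.743, -0.005]
contact_force: [0.4, -0.5, 0.5]
opening: 0.0855
```

Request:
send_rows(
  series=[
    {"tx": 0, "ty": 0, "tz": 0, "wx": 0, "wy": 0, "wz": -0.185, "jaw": 0},
    {"tx": 0, "ty": 0, "tz": 0, "wx": 0, "wy": 0, "wz": -0.185, "jaw": 0},
    {"tx": 0, "ty": 0, "tz": 0, "wx": 0, "wy": 0, "wz": 0, "jaw": 0},
  ],
)

```text
t: 1.88
tool_pos: [0.4933, 0.2783, 0.146]
tool_rot: [-0.999, -2.978, 0.008]
contact_force: [0.4, 0.5, -0.1]
opening: 0.0854
```

```bash
cat >> h.py <<'E'
def go(xyz,tooly_deg=None,R=None):
    "delta in tool cm and rotvec to a target; tool down with tool y at the heading"
    o,Rc=state();d=Rc.T@(np.array(xyz)-o["tool_pos"])*100
    if R is None:
        a=np.radians(tooly_deg);y=np.array([np.cos(a),np.sin(a),0]);z=np.array([0,0,-1.]);R=np.column_stack([np.cross(y,z),y,z])
    w=Ro.from_matrix(Rc.T@R).as_rotvec();print("shift cm",d.round(2),"rot",w.round(3))
E
python3 - <<'E'
from h import *
go((.4899,.288,.06),53);grab("wrist","w3.png");print(proj(ctrl.camera_info("wrist"),(.4899,.288,.02)))
E
```

```text
t 1.88 pos [0.4933 0.2783 0.146 ] F [ 0.4  0.5 -0.1] op 0.0854
[[-0.798  0.603 -0.002]
 [ 0.603  0.798 -0.005]
 [-0.001 -0.005 -1.   ]]
shift cm [0.87 0.61 8.6 ] rot [-0.005  0.001 -0.002]
[266.57245661 178.45045763]
```

View pics/w3.png

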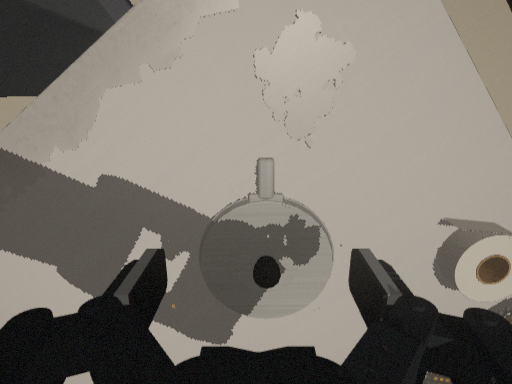

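```bash
python3 - <<'E'
from h import *
c=ctrl.camera_info("wrist");im=cv2.imread("pics/w3.png");g=cv2.cvtColor(im,6)
m=(g[240:300,240:300]<30).astype(np.uint8);n,l,st,ce=cv2.connectedComponentsWithStats(m)
i=1+st[1:,4].argmax();k=ce[i]+[240,240];print("knob",k,st[i],onz(c,k,.0435),onz(c,k,.04))
cv2.imwrite("pics/w3z.png",cv2.resize(im[150:300,190:345],None,fx=4,fy=4,interpolation=cv2.INTER_CUBIC))
E
```

```text
knob [265.97933227 272.10969793] [ 13  16  27  32 629] [0.55015138 0.24181337 0.0435    ] [0.55193007 0.24057762 0.04      ]
```

View pics/w3z.png

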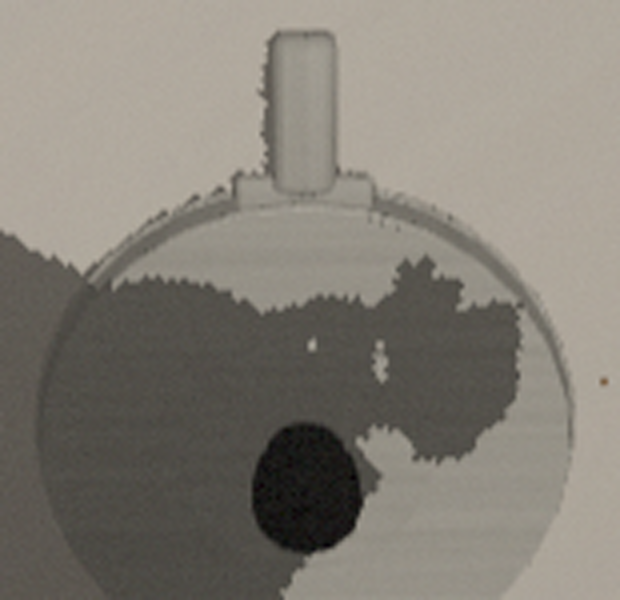

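```bash
python3 - <<'E'
from h import *
c=ctrl.camera_info("wrist")
a,b=[onz(c,p,.02)[:2] for p in [(266,158.5),(265.9,197)]];d=a-b
print(a,b,np.hypot(*d),np.degrees(np.arctan2(d[1],d[0])),"tabmid",a-d/np.hypot(*d)*.016, "C",a-d/np.hypot(*d)*.099, b-d/np.hypot(*d)*.0635)
u=a-d/np.hypot(*d)*.016
go((u[0],u[1],.055),53)
E
```

```text
[0.47585953 0.2978685 ] [0.50283148 0.27764059] 0.03371430834862008 143.13152793828124 tabmid [0.48865977 0.28826882] C [0.55506101 0.23847047] [0.55363243 0.23954185]
t 1.93 pos [0.4933 0.2784 0.146 ] F [0.8 0.6 0.5] op 0.0856
[[-0.797  0.604 -0.002]
 [ 0.604  0.797 -0.005]
 [-0.001 -0.005 -1.   ]]
shift cm [0.98 0.56 9.1 ] rot [-0.005  0.001 -0.002]
```

Request:
send_rows(
  series=[
    {"tx": 0.5, "ty": 0.3, "tz": 4, "wx": 0, "wy": 0, "wz": 0, "jaw": 0.4},
    {"tx": 0.5, "ty": 0.3, "tz": 4, "wx": 0, "wy": 0, "wz": 0, "jaw": 0.5},
    {"tx": 0, "ty": 0, "tz": 1.2, "wx": 0, "wy": 0, "wz": 0, "jaw": 0.5},
    {"tx": 0, "ty": 0, "tz": 0, "wx": 0, "wy": 0, "wz": 0, "jaw": 0.5},
  ],
)

```text
t: 2.42
tool_pos: [0.492, 0.2874, 0.0542]
tool_rot: [1.018, 2.968, -0.004]
contact_force: [-0.1, 0.6, 0.9]
opening: 0.0432
```

```bash
python3 - <<'E'
from h import *
go((.489,.288,.0215),53);grab("wrist","w4.png")
E
```

```text
t 2.42 pos [0.492  0.2874 0.0542] F [-0.1  0.6  0.9] op 0.0432
[[-0.789  0.614  0.003]
 [ 0.614  0.789 -0.004]
 [-0.004 -0.001 -1.   ]]
shift cm [ 0.29 -0.13  3.27] rot [-0.001  0.004 -0.015]
```

View pics/w4.png

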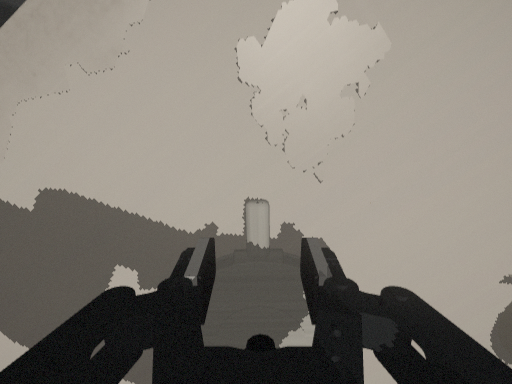

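Request:
send_rows(
  series=[
    {"tx": 0.2, "ty": -0.05, "tz": 1.7, "wx": 0, "wy": 0, "wz": -0.015, "jaw": 0.5},
    {"tx": 0.1, "ty": 0, "tz": 1.55, "wx": 0, "wy": 0, "wz": 0, "jaw": 0.5},
    {"tx": 0, "ty": 0, "tz": 0, "wx": 0, "wy": 0, "wz": 0, "jaw": 0.5},
  ],
)

```text
t: 2.85
tool_pos: [0.4918, 0.2896, 0.0234]
tool_rot: [0.994, 2.971, 0.002]
contact_force: [0.6, 0.3, -0.7]
opening: 0.043
```

```bash
python3 - <<'E'
from h import *
go((.489,.288,.0215),53);grab("wrist","w5.png")
E
```

```text
t 2.85 pos [0.4918 0.2896 0.0234] F [ 0.6  0.3 -0.7] op 0.043
[[-0.799  0.602  0.008]
 [ 0.602  0.799 -0.001]
 [-0.008  0.004 -1.   ]]
shift cm [ 0.13 -0.29  0.19] rot [ 0.004  0.008 -0.   ]
```

View pics/w5.png

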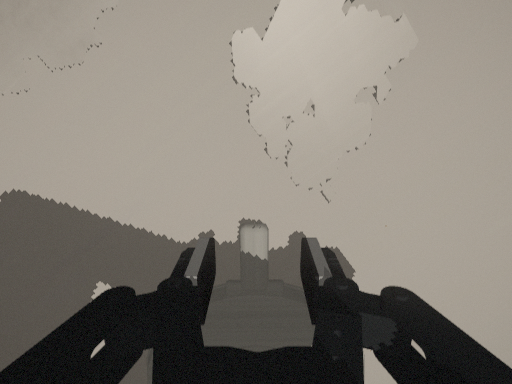

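Request:
send_rows(
  series=[
    {"tx": 0.1, "ty": -0.22, "tz": 0.18, "wx": 0.004, "wy": 0.008, "wz": 0, "jaw": 0.5},
    {"tx": 0, "ty": 0, "tz": 0, "wx": 0, "wy": 0, "wz": 0, "jaw": 0.75},
    {"tx": 0, "ty": 0, "tz": 0, "wx": 0, "wy": 0, "wz": 0, "jaw": 1},
    {"tx": 0, "ty": 0, "tz": 0, "wx": 0, "wy": 0, "wz": 0, "jaw": 1},
    {"tx": 0, "ty": 0, "tz": 0, "wx": 0, "wy": 0, "wz": 0, "jaw": 1},
  ],
  squeeze=80,
)

```text
t: 3.52
tool_pos: [0.491, 0.289, 0.0237]
tool_rot: [0.997, 2.978, 0.004]
contact_force: [-0.2, 0.3, -0.4]
opening: 0.011
```

```bash
python3 - <<'E'
from h import *
go((.489,.288,.0215),53);grab("scene","s5.png");grab("wrist","w6.png")
cv2.imwrite("pics/s5z.png",cv2.resize(cv2.imread("pics/s5.png")[100:190,150:280],None,fx=6,fy=6))
E
```

```text
t 3.52 pos [0.491  0.289  0.0237] F [-0.2  0.3 -0.4] op 0.011
[[-0.798  0.602  0.002]
 [ 0.602  0.798  0.002]
 [-0.001  0.003 -1.   ]]
shift cm [ 0.1  -0.2   0.22] rot [ 0.003  0.001 -0.   ]
```

View pics/w6.png

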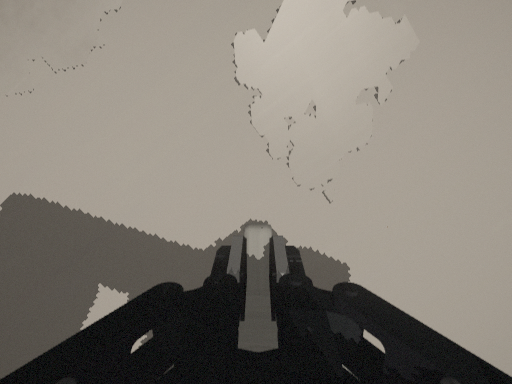

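View pics/s5z.png

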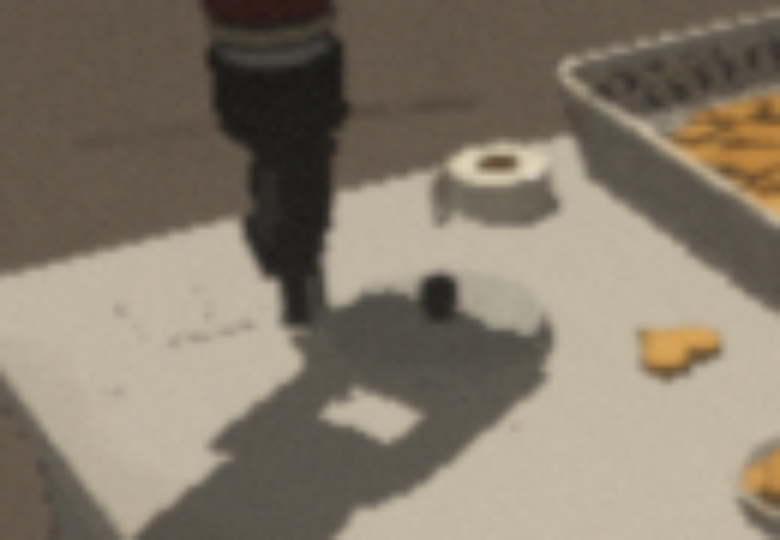

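Request:
send_rows(
  series=[
    {"tx": 0, "ty": 0, "tz": 0, "wx": 0, "wy": 0, "wz": 0, "jaw": 1},
  ],
)

```text
t: 3.75
tool_pos: [0.491, 0.289, 0.0236]
tool_rot: [0.997, 2.978, 0.004]
contact_force: [0.1, 0.2, 0.7]
opening: 0.0106
```

Request:
send_rows(
  series=[
    {"tx": 0, "ty": 0, "tz": 0, "wx": 0, "wy": 0, "wz": 0, "jaw": 0.7},
    {"tx": 0, "ty": 0, "tz": 0, "wx": 0, "wy": 0, "wz": 0, "jaw": 0.7},
    {"tx": 0, "ty": 0, "tz": 0.3, "wx": 0, "wy": 0, "wz": 0, "jaw": 0.7},
    {"tx": 0, "ty": 0, "tz": 0, "wx": 0, "wy": 0, "wz": 0, "jaw": 0.7},
  ],
)

```text
t: 4.25
tool_pos: [0.4911, 0.2891, 0.0205]
tool_rot: [0.997, 2.977, 0.004]
contact_force: [0.1, -0.2, -0.4]
opening: 0.0256
```

```bash
python3 - <<'E'
from h import *
go((.489,.288,.0215),53);grab("wrist","w7.png")
E
```

```text
t 4.25 pos [0.4911 0.2891 0.0205] F [ 0.1 -0.2 -0.4] op 0.0256
[[-0.799  0.602  0.003]
 [ 0.602  0.799  0.002]
 [-0.001  0.003 -1.   ]]
shift cm [ 0.1  -0.21 -0.1 ] rot [ 0.003  0.001 -0.   ]
```

View pics/w7.png

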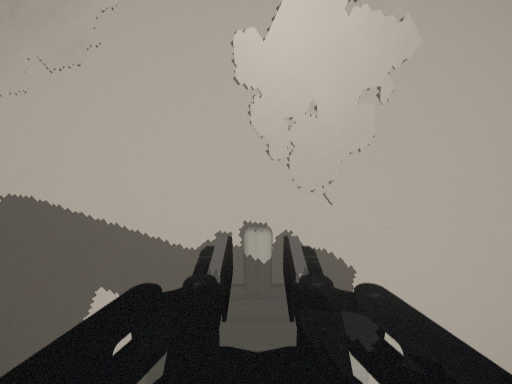

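Request:
send_rows(
  series=[
    {"tx": 0, "ty": 0, "tz": 0, "wx": 0, "wy": 0, "wz": 0, "jaw": 1},
    {"tx": 0, "ty": 0, "tz": 0, "wx": 0, "wy": 0, "wz": 0, "jaw": 1},
    {"tx": 0, "ty": 0, "tz": 0, "wx": 0, "wy": 0, "wz": 0, "jaw": 1},
  ],
)

```text
t: 4.68
tool_pos: [0.4914, 0.2891, 0.0211]
tool_rot: [0.996, 2.977, 0.004]
contact_force: [-0.9, 0.6, 1.0]
opening: 0.0114
```

Request:
send_rows(
  series=[
    {"tx": -0.03, "ty": 0, "tz": -0.68, "wx": 0, "wy": 0.05, "wz": 0, "jaw": 1},
    {"tx": -0.03, "ty": 0, "tz": -0.68, "wx": 0, "wy": 0.05, "wz": 0, "jaw": 1},
    {"tx": -0.03, "ty": 0, "tz": -0.68, "wx": 0, "wy": 0.05, "wz": 0, "jaw": 1},
    {"tx": -0.03, "ty": 0, "tz": -0.68, "wx": 0, "wy": 0.05, "wz": 0, "jaw": 1},
  ],
)

```text
t: 5.18
tool_pos: [0.4932, 0.2873, 0.048]
tool_rot: [-0.933, -2.796, -0.1]
contact_force: [0.1, -0.1, 1.3]
opening: 0.0109
```

```bash
python3 - <<'E'
from h import *
state()
for n,(x,y) in {"scene":(150,100),"side":(150,120)}.items():
    c,im=grab(n,n+"8.png");cv2.imwrite(f"pics/{n}8z.png",cv2.resize(im[y:y+90,x:x+130],None,fx=6,fy=6))
E
```

```text
t 5.17 pos [0.4932 0.2873 0.048 ] F [ 0.1 -0.1  1.3] op 0.0109
[[-0.783  0.601 -0.16 ]
 [ 0.588  0.8    0.124]
 [ 0.203  0.003 -0.979]]
```

View pics/scene8z.png

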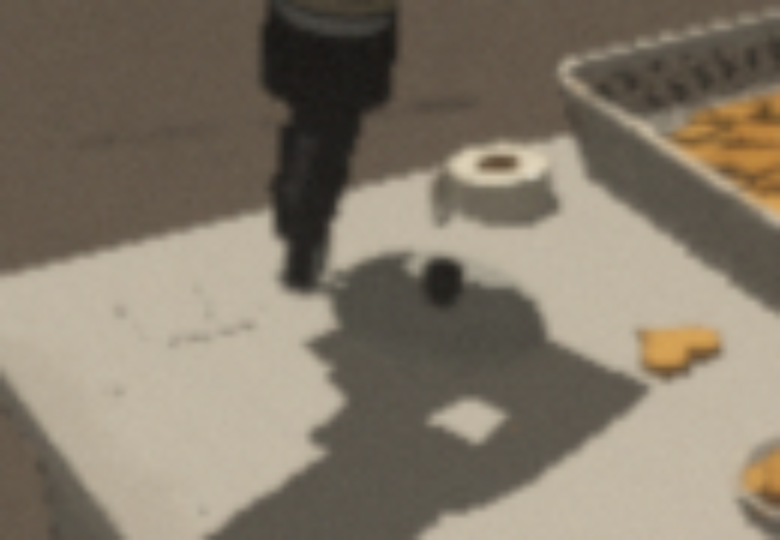

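View pics/side8z.png

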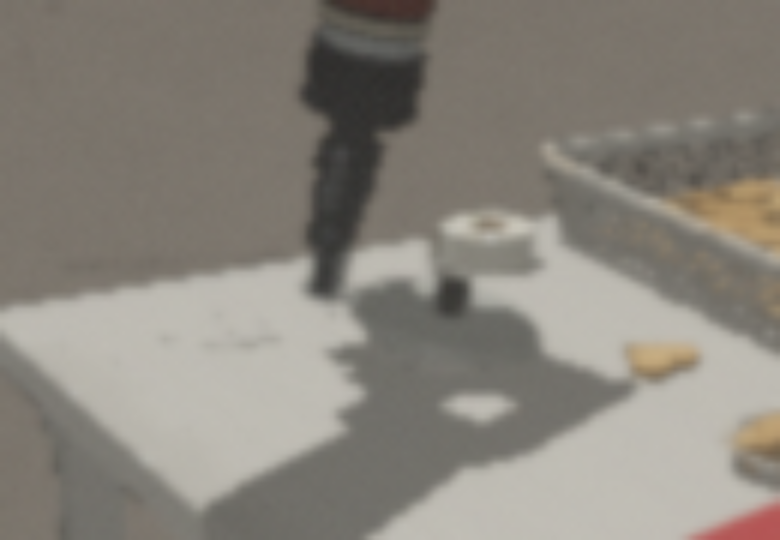

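Request:
send_rows(
  series=[
    {"tx": 0, "ty": 0, "tz": 0, "wx": 0, "wy": 0, "wz": 0, "jaw": 1},
    {"tx": 0, "ty": 0, "tz": 0, "wx": 0, "wy": 0, "wz": 0, "jaw": 1},
    {"tx": 0, "ty": 0, "tz": 0, "wx": 0, "wy": 0, "wz": 0, "jaw": 1},
    {"tx": 0.15, "ty": 0, "tz": -0.7, "wx": 0, "wy": -0.02, "wz": 0, "jaw": 1},
    {"tx": 0.15, "ty": 0, "tz": -0.7, "wx": 0, "wy": -0.05, "wz": 0, "jaw": 1},
  ],
)

```text
t: 5.9
tool_pos: [0.4924, 0.2869, 0.0612]
tool_rot: [-0.957, -2.863, -0.064]
contact_force: [-0.3, 0.5, -0.6]
opening: 0.011
```

Request:
send_rows(
  series=[
    {"tx": 0, "ty": 0, "tz": 0, "wx": 0, "wy": -0.06, "wz": 0, "jaw": 1},
    {"tx": 0, "ty": 0, "tz": 0, "wx": 0, "wy": -0.06, "wz": 0, "jaw": 1},
    {"tx": 0, "ty": 0, "tz": 0, "wx": 0, "wy": 0, "wz": 0, "jaw": 1},
  ],
)

```text
t: 6.28
tool_pos: [0.4914, 0.2881, 0.0628]
tool_rot: [-0.993, -2.976, -0.006]
contact_force: [0.6, -0.3, -0.8]
opening: 0.0111
```

```bash
python3 - <<'E'
from h import *
go((.424,.09,.055),53)
c,im=grab("scene","scene9.png");cv2.imwrite(f"pics/scene9z.png",cv2.resize(im[90:180,150:280],None,fx=6,fy=6))
c,im=grab("wrist","w9.png")
E
```

```text
t 6.28 pos [0.4914 0.2881 0.0628] F [ 0.6 -0.3 -0.8] op 0.0111
[[-0.8    0.601 -0.002]
 [ 0.601  0.8    0.005]
 [ 0.005  0.002 -1.   ]]
shift cm [ -6.51 -19.89   0.7 ] rot [ 0.002 -0.005  0.002]
```

View pics/scene9z.png

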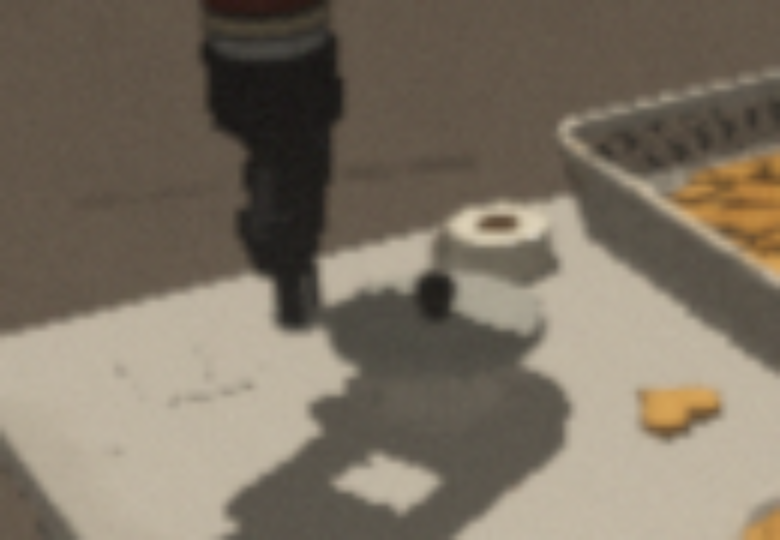

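View pics/w9.png

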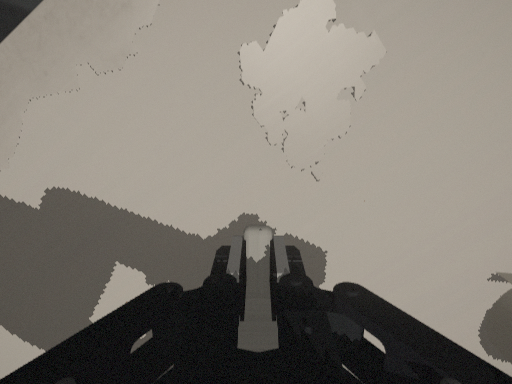

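Request:
send_rows(
  series=[
    {"tx": -0.9, "ty": -3, "tz": 0, "wx": 0, "wy": 0, "wz": 0, "jaw": 1},
    {"tx": -1.2, "ty": -4, "tz": 0, "wx": 0, "wy": 0, "wz": 0, "jaw": 1},
    {"tx": -1.3, "ty": -4.2, "tz": 0.2, "wx": 0, "wy": 0, "wz": 0, "jaw": 1},
    {"tx": -1.2, "ty": -4, "tz": 0.2, "wx": 0, "wy": 0, "wz": 0, "jaw": 1},
    {"tx": -1.2, "ty": -4, "tz": 0.2, "wx": 0, "wy": 0, "wz": 0, "jaw": 1},
  ],
)

```text
t: 7.0
tool_pos: [0.4238, 0.0956, 0.057]
tool_rot: [-0.991, -2.977, -0.011]
contact_force: [-0.0, -0.3, -0.6]
opening: 0.0113
```

Request:
send_rows(
  series=[
    {"tx": 0, "ty": 0, "tz": 0.5, "wx": 0, "wy": 0, "wz": 0, "jaw": 1},
    {"tx": 0, "ty": 0, "tz": 0, "wx": 0, "wy": 0, "wz": 0, "jaw": 1},
  ],
)

```text
t: 7.25
tool_pos: [0.4234, 0.0937, 0.0518]
tool_rot: [-0.999, -2.974, -0.012]
contact_force: [-0.3, 0.2, -1.0]
opening: 0.0114
```

```bash
python3 - <<'E'
from h import *
go((.424,.10,.013),53)
c,im=grab("scene","scene10.png");cv2.imwrite(f"pics/scene10z.png",cv2.resize(im[110:250,170:350],None,fx=4.3,fy=4.2))
c,im=grab("side","side10.png");cv2.imwrite(f"pics/side10z.png",cv2.resize(im[120:260,170:350],None,fx=4.3,fy=4.2))
E
```

```text
t 7.25 pos [0.4234 0.0937 0.0518] F [-0.3  0.2 -1. ] op 0.0114
[[-0.797  0.604 -0.002]
 [ 0.604  0.797  0.009]
 [ 0.007  0.006 -1.   ]]
shift cm [0.31 0.52 3.88] rot [ 0.006 -0.007 -0.002]
```

View pics/scene10z.png

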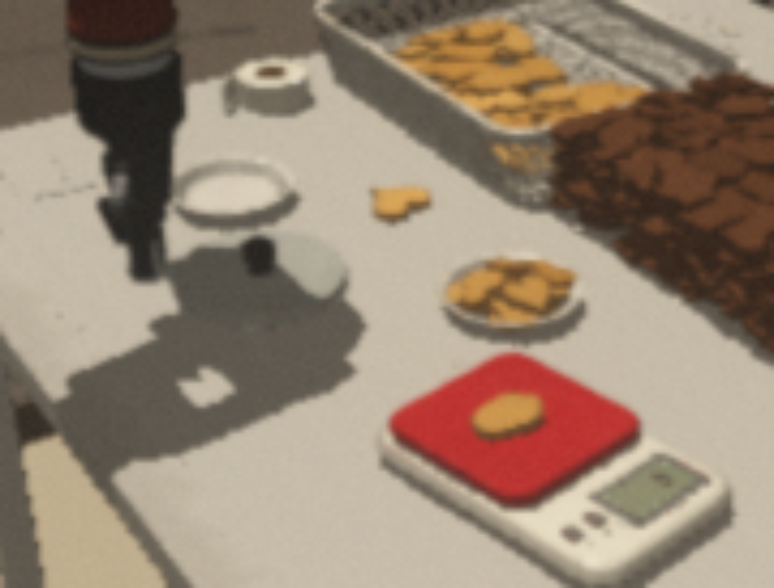

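View pics/side10z.png

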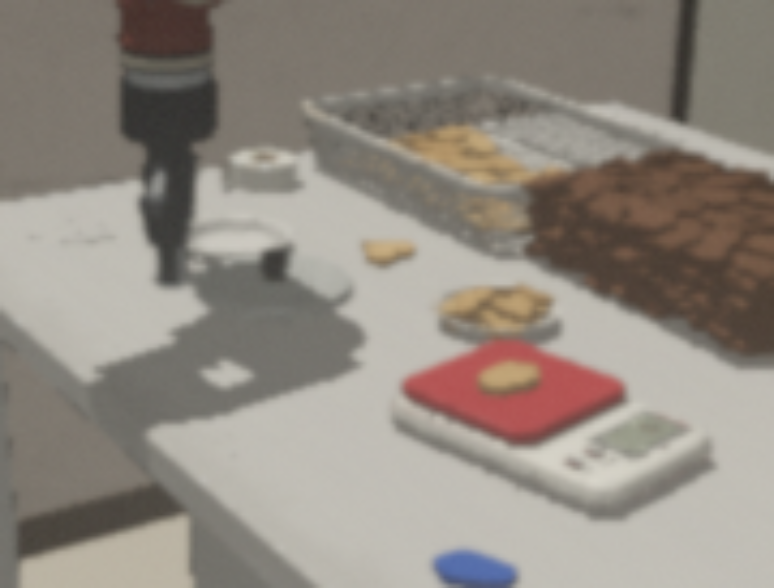

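Request:
send_rows(
  series=[
    {"tx": 0, "ty": 0.1, "tz": 1.5, "wx": 0.006, "wy": -0.007, "wz": 0, "jaw": 1},
    {"tx": 0, "ty": 0, "tz": 1.4, "wx": 0, "wy": 0, "wz": 0, "jaw": 1},
    {"tx": 0, "ty": 0, "tz": 0.6, "wx": 0, "wy": 0, "wz": 0, "jaw": 1},
    {"tx": 0, "ty": 0, "tz": 0, "wx": 0, "wy": 0, "wz": 0, "jaw": 1},
  ],
)

```text
t: 7.85
tool_pos: [0.4243, 0.0969, 0.014]
tool_rot: [-0.993, -2.98, 0.002]
contact_force: [0.2, 0.4, -0.9]
opening: 0.0113
```

```bash
python3 - <<'E'
from h import *
go((.424,.10,.0125),53)
E
```

```text
t 7.85 pos [0.4243 0.0969 0.014 ] F [ 0.2  0.4 -0.9] op 0.0113
[[-0.8    0.6   -0.001]
 [ 0.6    0.8   -0.001]
 [ 0.    -0.001 -1.   ]]
shift cm [0.21 0.23 0.15] rot [-0.001 -0.     0.002]
```

Request:
send_rows(
  series=[
    {"tx": 0, "ty": 0, "tz": 0.15, "wx": 0, "wy": 0, "wz": 0, "jaw": 1},
    {"tx": 0, "ty": 0, "tz": 0, "wx": 0, "wy": 0, "wz": 0, "jaw": 1},
  ],
)

```text
t: 8.1
tool_pos: [0.4248, 0.097, 0.0128]
tool_rot: [0.993, 2.98, -0.001]
contact_force: [-0.4, 0.5, -0.4]
opening: 0.0114
```

Request:
send_rows(
  series=[
    {"tx": 0, "ty": 0, "tz": 0, "wx": 0, "wy": 0, "wz": 0, "jaw": 0.8},
    {"tx": 0, "ty": 0, "tz": 0, "wx": 0, "wy": 0, "wz": 0, "jaw": 0.5},
    {"tx": 0, "ty": 0, "tz": -2, "wx": 0, "wy": 0, "wz": 0, "jaw": 0.4},
    {"tx": 0, "ty": 0, "tz": -5, "wx": 0, "wy": 0, "wz": 0, "jaw": 0.3},
    {"tx": 0, "ty": 0, "tz": -6, "wx": 0, "wy": 0, "wz": 0, "jaw": 0},
  ],
)

```text
t: 8.72
tool_pos: [0.4215, 0.0966, 0.1418]
tool_rot: [-0.991, -2.972, 0.007]
contact_force: [0.2, -0.3, 0.8]
opening: 0.0761
```

```bash
python3 - <<'E'
from h import *
state()
c,im=grab("wrist","w11.png")
c,im=grab("scene","scene11.png");cv2.imwrite(f"pics/scene11z.png",cv2.resize(im[110:250,170:350],None,fx=4.3,fy=4.2))
E
```

```text
t 8.72 pos [0.4215 0.0966 0.1418] F [ 0.2 -0.3  0.8] op 0.0761
[[-0.8    0.6   -0.01 ]
 [ 0.6    0.8   -0.002]
 [ 0.007 -0.007 -1.   ]]
```

View pics/w11.png

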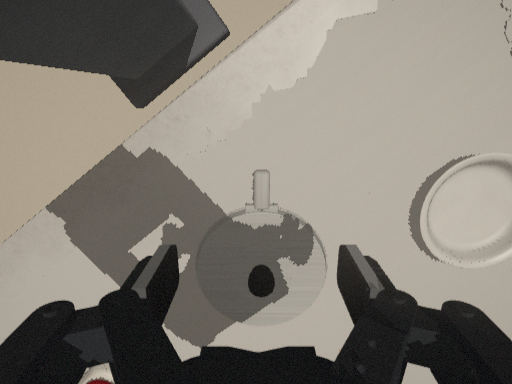

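View pics/scene11z.png

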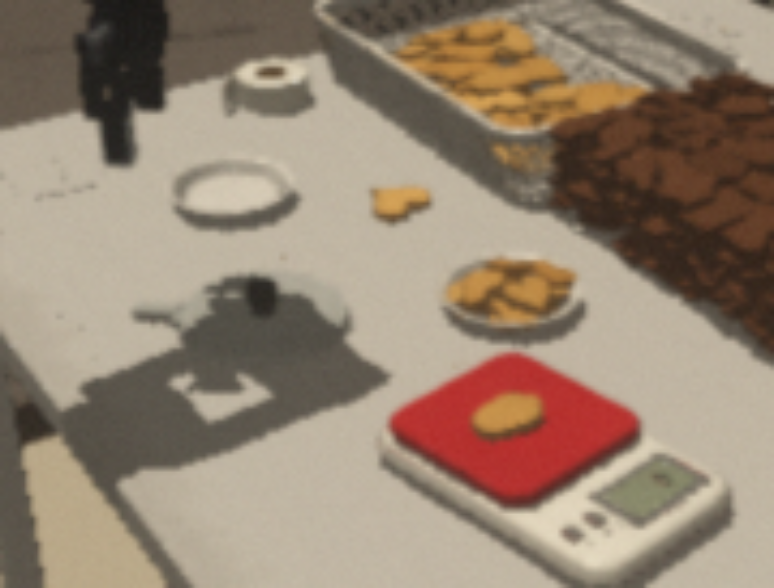

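```bash
python3 - <<'E'
from h import *
print(ctrl.get_obs()["q"].round(2))
c={"mtx":ctrl.camera_info("wrist")["mtx"],"R":np.array([[9.99998484e-01,-7.52219935e-04,-1.57014012e-03],[-2.50431782e-04,-9.54615931e-01,2.97839490e-01],[-1.72292157e-03,-2.97838645e-01,-9.54614673e-01]]),"t":np.array([-0.62231926,-0.03861266,0.37985822])}
im=cv2.imread("pics/wrist0.png")
def ck(c,im,roi,z):
    x0,x1,y0,y1=roi
    h=cv2.cvtColor(im,cv2.COLOR_BGR2HSV)[y0:y1,x0:x1]
    m=cv2.inRange(h,(10,80,80),(28,255,255));m=cv2.morphologyEx(m,cv2.MORPH_OPEN,np.ones((3,3)))
    ct=max(cv2.findContours(m,0,1)[0],key=cv2.contourArea)[:,0,:].astype(float)+[x0,y0]
    P=np.array([onz(c,p,z)[:2] for p in ct],np.float32)*1000
    print("rect",cv2.minAreaRect(P),"ellipse",cv2.fitEllipse(P), "px",ct.mean(0))
ck(c,im,(160,240,270,360),.045)
E
```

```text
[ 0.05 -0.35  2.13 -0.    1.35 -0.87]
rect ((542.5625610351562, -193.19920349121094), (51.090816497802734, 35.98032760620117), 0.035553257912397385) ellipse ((542.6585083007812, -193.94699096679688), (36.633628845214844, 52.51858139038086), 101.46871185302734) px [193.71717172 319.64646465]
```

Request:
send_rows(
  series=[
    {"tx": -5.4, "ty": -3.2, "tz": -0.5, "wx": 0, "wy": 0, "wz": 0, "jaw": 0},
    {"tx": -5.4, "ty": -3.2, "tz": -0.5, "wx": 0, "wy": 0, "wz": 0, "jaw": 0},
    {"tx": -5.4, "ty": -3.2, "tz": -0.5, "wx": 0, "wy": 0, "wz": 0, "jaw": 0},
    {"tx": -5.4, "ty": -3.2, "tz": -0.5, "wx": 0, "wy": 0, "wz": 0, "jaw": 0},
    {"tx": -5.4, "ty": -3.2, "tz": 0, "wx": 0, "wy": 0, "wz": 0, "jaw": 0},
  ],
)

```text
t: 9.45
tool_pos: [0.5484, -0.1885, 0.173]
tool_rot: [0.975, 2.969, 0.007]
contact_force: [0.2, 0.2, 0.1]
opening: 0.0856
```

Request:
send_rows(
  series=[
    {"tx": 0, "ty": 0, "tz": 0, "wx": 0, "wy": 0, "wz": -0.17, "jaw": 0},
    {"tx": 0, "ty": 0, "tz": 0, "wx": 0, "wy": 0, "wz": -0.17, "jaw": 0},
    {"tx": 0, "ty": 0, "tz": 0, "wx": 0, "wy": 0, "wz": -0.17, "jaw": 0},
    {"tx": 0, "ty": 0, "tz": 0, "wx": 0, "wy": 0, "wz": -0.17, "jaw": 0},
    {"tx": 0, "ty": 0, "tz": 0, "wx": 0, "wy": 0, "wz": -0.14, "jaw": 0},
  ],
)

```text
t: 10.07
tool_pos: [0.5492, -0.1944, 0.1707]
tool_rot: [-0.319, 3.109, -0.005]
contact_force: [0.2, 0.7, 0.4]
opening: 0.0855
```

```bash
cat >> h.py <<'E'
def ck(c,im,roi,z):
    x0,x1,y0,y1=roi
    h=cv2.cvtColor(im,cv2.COLOR_BGR2HSV)[y0:y1,x0:x1]
    m=cv2.inRange(h,(10,80,80),(28,255,255));m=cv2.morphologyEx(m,cv2.MORPH_OPEN,np.ones((3,3)))
    ct=max(cv2.findContours(m,0,1)[0],key=cv2.contourArea)[:,0,:].astype(float)+[x0,y0]
    P=np.array([onz(c,p,z)[:2] for p in ct],np.float32)*1000
    M=P.mean(0);print("ellipse",cv2.fitEllipse(P), "px",ct.mean(0),ct.min(0),ct.max(0))
E
python3 - <<'E'
from h import *
go((.5427,-.194,.10),100)
c=ctrl.camera_info("wrist");print(proj(c,(.5427,-.194,.045)))
c,im=grab("wrist","w12.png")
E
```

```text
t 10.07 pos [ 0.5492 -0.1944  0.1707] F [0.2 0.7 0.4] op 0.0855
[[-0.979 -0.203  0.016]
 [-0.203  0.979 -0.002]
 [-0.016 -0.005 -1.   ]]
shift cm [0.74 0.2  7.06] rot [-0.005  0.016  0.03 ]
[260.37932919 179.71318553]
```

View pics/w12.png

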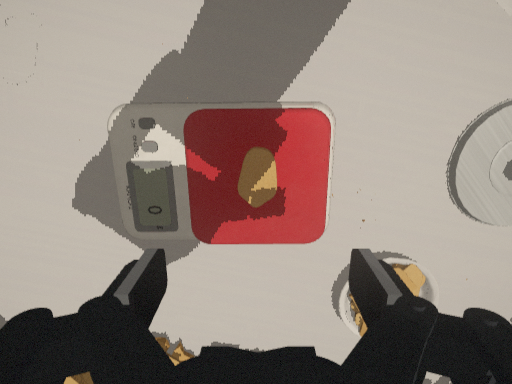

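```bash
sed -i 's/(10,80,80)/(8,60,40)/' h.py; python3 - <<'E'
from h import *
c=ctrl.camera_info("wrist");im=cv2.imread("pics/w12.png")
ck(c,im,(215,300,130,225),.045)
E
```

```text
ellipse ((541.4669799804688, -196.615478515625), (32.35268020629883, 52.49211502075195), 96.85710906982422) px [257.8        176.15172414] [238. 147.] [276. 206.]
```

Request:
send_rows(
  series=[
    {"tx": 0.4, "ty": 0.05, "tz": 4, "wx": -0.005, "wy": 0.016, "wz": 0.05, "jaw": 0.2},
    {"tx": 0.35, "ty": 0, "tz": 4, "wx": 0, "wy": 0, "wz": 0, "jaw": 0.3},
    {"tx": 0, "ty": 0, "tz": 1.5, "wx": 0, "wy": 0, "wz": 0, "jaw": 0.3},
    {"tx": 0, "ty": 0, "tz": 0, "wx": 0, "wy": 0, "wz": 0, "jaw": 0.3},
  ],
)

```text
t: 10.62
tool_pos: [0.5438, -0.1961, 0.0747]
tool_rot: [-0.234, 3.13, -0.003]
contact_force: [0.7, 0.7, -0.1]
opening: 0.0598
```

```bash
python3 - <<'E'
from h import *
go((.5418,-.1957,.0475),98)
c,im=grab("wrist","w13.png")
E
```

```text
t 10.62 pos [ 0.5438 -0.1961  0.0747] F [ 0.7  0.7 -0.1] op 0.0598
[[-0.989 -0.149  0.003]
 [-0.149  0.989 -0.001]
 [-0.003 -0.002 -1.   ]]
shift cm [0.2  0.08 2.72] rot [-0.002  0.003  0.01 ]
```

View pics/w13.png

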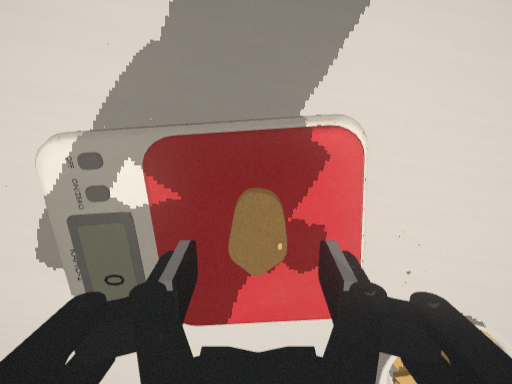

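Request:
send_rows(
  series=[
    {"tx": 0.2, "ty": 0, "tz": 1.5, "wx": 0, "wy": 0, "wz": 0, "jaw": 0.3},
    {"tx": 0, "ty": 0, "tz": 1.2, "wx": 0, "wy": 0, "wz": 0, "jaw": 0.4},
    {"tx": 0, "ty": 0, "tz": 0, "wx": 0, "wy": 0, "wz": 0, "jaw": 0.4},
  ],
  squeeze=25,
)

```text
t: 11.05
tool_pos: [0.5445, -0.1978, 0.0502]
tool_rot: [-0.233, 3.124, -0.009]
contact_force: [-0.8, 0.0, -0.4]
opening: 0.0512
```

```bash
python3 - <<'E'
from h import *
go((.5418,-.1957,.0475),98)
c,im=grab("wrist","w14.png")
for n,(x,y) in {"scene":(230,130),"side":(230,150)}.items():
    c,im=grab(n,n+"14.png");cv2.imwrite(f"pics/{n}14z.png",cv2.resize(im[y:y+110,x:x+120],None,fx=5,fy=5))
E
```

```text
t 11.05 pos [ 0.5445 -0.1978  0.0502] F [-0.8  0.  -0.4] op 0.0512
[[-0.989 -0.149  0.01 ]
 [-0.149  0.989 -0.005]
 [-0.009 -0.006 -1.   ]]
shift cm [0.24 0.25 0.27] rot [-0.006  0.009  0.009]
```

View pics/w14.png

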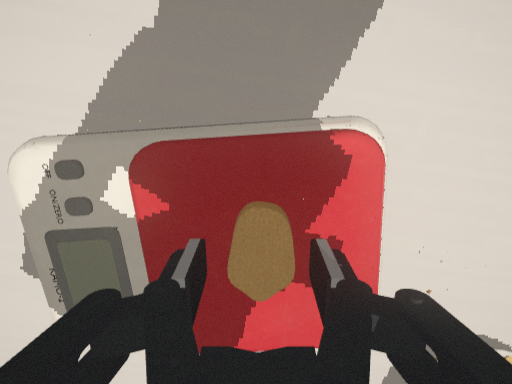

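View pics/side14z.png

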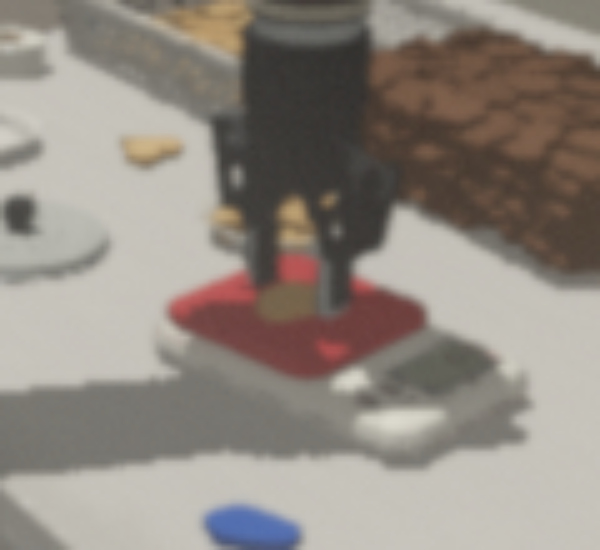

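Request:
send_rows(
  series=[
    {"tx": 0.3, "ty": 0.15, "tz": 0.3, "wx": -0.006, "wy": 0.009, "wz": 0, "jaw": 0.4},
    {"tx": 0, "ty": 0, "tz": 0, "wx": 0, "wy": 0, "wz": 0, "jaw": 0.8},
    {"tx": 0, "ty": 0, "tz": 0, "wx": 0, "wy": 0, "wz": 0, "jaw": 1},
    {"tx": 0, "ty": 0, "tz": 0, "wx": 0, "wy": 0, "wz": 0, "jaw": 1},
  ],
  squeeze=25,
)

```text
t: 11.7
tool_pos: [0.5427, -0.1974, 0.0494]
tool_rot: [-0.234, 3.13, -0.003]
contact_force: [-0.3, -0.1, -1.0]
opening: 0.0322
```

```bash
python3 - <<'E'
from h import *
state()
c,im=grab("wrist","w15.png")
E
```

```text
t 11.7 pos [ 0.5427 -0.1974  0.0494] F [-0.3 -0.1 -1. ] op 0.0322
[[-0.989 -0.149  0.003]
 [-0.149  0.989 -0.002]
 [-0.002 -0.002 -1.   ]]
```

View pics/w15.png

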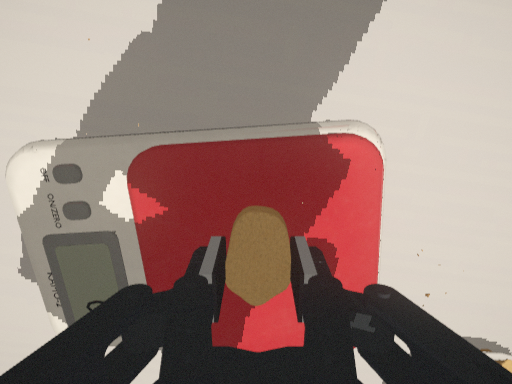

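Request:
send_rows(
  series=[
    {"tx": 0, "ty": 0, "tz": -1, "wx": 0, "wy": 0, "wz": 0, "jaw": 1},
    {"tx": 0, "ty": 0, "tz": -3, "wx": 0, "wy": 0, "wz": 0, "jaw": 1},
    {"tx": 0, "ty": 0, "tz": -3, "wx": 0, "wy": 0, "wz": 0, "jaw": 1},
    {"tx": 0, "ty": 0, "tz": -3, "wx": 0, "wy": 0, "wz": 0, "jaw": 1},
  ],
)

```text
t: 12.25
tool_pos: [0.5406, -0.1963, 0.1505]
tool_rot: [0.234, -3.13, -0.002]
contact_force: [0.2, -0.1, 0.3]
opening: 0.0321
```

```bash
python3 - <<'E'
from h import *
c,im=grab("wrist","w16.png")
go((.555,.12,.16),98)
E
```

```text
t 12.3 pos [ 0.5432 -0.1975  0.1559] F [ 1.8 -0.8  2.8] op 0.0322
[[-0.989 -0.149  0.005]
 [-0.149  0.989 -0.003]
 [-0.004 -0.003 -1.   ]]
shift cm [-5.9  31.22 -0.49] rot [-0.003  0.004  0.01 ]
```

View pics/w16.png

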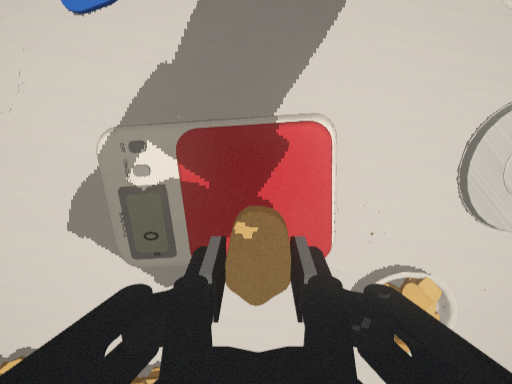

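Request:
send_rows(
  series=[
    {"tx": -1, "ty": 3.5, "tz": -1, "wx": 0, "wy": 0, "wz": 0, "jaw": 1},
    {"tx": -1.6, "ty": 5.5, "tz": -1, "wx": 0, "wy": 0, "wz": 0, "jaw": 1},
    {"tx": -1.6, "ty": 5.5, "tz": -1, "wx": 0, "wy": 0, "wz": 0, "jaw": 1},
    {"tx": -1.6, "ty": 5.5, "tz": -0.7, "wx": 0, "wy": 0, "wz": 0, "jaw": 1},
    {"tx": -1.6, "ty": 5.5, "tz": -0.5, "wx": 0, "wy": 0, "wz": 0, "jaw": 1},
  ],
)

```text
t: 12.92
tool_pos: [0.5814, 0.0687, 0.204]
tool_rot: [-0.22, 3.12, -0.01]
contact_force: [1.2, -1.0, -0.1]
opening: 0.0318
```

Request:
send_rows(
  series=[
    {"tx": -1.6, "ty": 5.5, "tz": 0, "wx": 0, "wy": 0, "wz": 0, "jaw": 1},
    {"tx": -1.6, "ty": 5.5, "tz": 0, "wx": 0, "wy": 0, "wz": 0, "jaw": 1},
    {"tx": -1.5, "ty": 4, "tz": 0, "wx": 0, "wy": 0, "wz": 0, "jaw": 1},
    {"tx": 0, "ty": 0, "tz": 0, "wx": 0, "wy": 0, "wz": 0, "jaw": 1},
    {"tx": 0, "ty": 0, "tz": 0, "wx": 0, "wy": 0, "wz": 0, "jaw": 1},
  ],
)

```text
t: 13.55
tool_pos: [0.6075, 0.2327, 0.2071]
tool_rot: [-0.229, 3.113, -0.01]
contact_force: [-0.5, 0.2, -0.6]
opening: 0.0316
```

```bash
python3 - <<'E'
from h import *
state()
c,im=grab("wrist","w17.png");print(proj(c,(.555,.239,.016)))
E
```

```text
t 13.55 pos [0.6075 0.2327 0.2071] F [-0.5  0.2 -0.6] op 0.0316
[[-0.989 -0.146  0.02 ]
 [-0.146  0.989 -0.005]
 [-0.019 -0.008 -1.   ]]
[273.07944803 117.93008854]
```

View pics/w17.png

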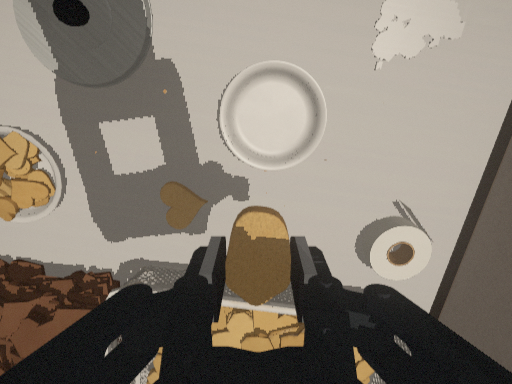

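```bash
cat >> h.py <<'E'
def dish(c,im,ctr,r0=35,r1=75,z=.016,show=None):
    "outermost strong edge on radial lines from ctr -> circle fit on plane z"
    g=cv2.GaussianBlur(cv2.cvtColor(im,6),(3,3),0).astype(float);P=[];U=[]
    for a in np.linspace(0,2*np.pi,120,endpoint=False):
        r=np.arange(r0,r1,.5);x=ctr[0]+r*np.cos(a);y=ctr[1]+r*np.sin(a)
        ok=(x>1)&(x<510)&(y>1)&(y<382)
        if ok.sum()<20: continue
        v=cv2.remap(g.astype(np.float32),x[ok].astype(np.float32)[None],y[ok].astype(np.float32)[None],1)[0]
        d=np.abs(np.gradient(v));k=np.where(d>max(2.5,.35*d.max()))[0]
        if len(k): U.append((x[k[-1]],y[k[-1]]));P.append(onz(c,U[-1],z)[:2])
    P=np.array(P);U=np.array(U);keep=np.ones(len(P),bool)
    for _ in range(8):
        A=np.column_stack([2*P[keep],np.ones(keep.sum())]);s=np.linalg.lstsq(A,(P[keep]**2).sum(1),rcond=None)[0]
        cc=s[:2];R=np.sqrt(s[2]+cc@cc);e=np.abs(np.hypot(*(P-cc).T)-R);keep=e<max(.0015,2*np.median(e))
    print("circle",cc.round(4),"R",R.round(4),"n",keep.sum(),"/",len(P),"med err",np.median(e[keep]).round(5))
    if show:
        o=im.copy()
        for (u,v),k in zip(U,keep): cv2.circle(o,(int(u),int(v)),1,(0,255,0) if k else (0,0,255),-1)
        cv2.imwrite("pics/"+show,o)
    return cc,R
E
python3 - <<'E'
from h import *
c=ctrl.camera_info("wrist");im=cv2.imread("pics/w17.png")
cc,R=dish(c,im,(273,114),45,66,.016,"w17d.png")
go((cc[0],cc[1],.05),98)
E
```

```text
circle [0.5551 0.2373] R 0.055 n 113 / 120 med err 0.00051
t 13.6 pos [0.6075 0.2325 0.2071] F [-0.8  0.7 -0.1] op 0.0318
[[-0.989 -0.145  0.02 ]
 [-0.146  0.989 -0.004]
 [-0.019 -0.007 -1.   ]]
shift cm [ 5.42  1.36 15.6 ] rot [-0.007  0.019  0.006]
```

View pics/w17d.png

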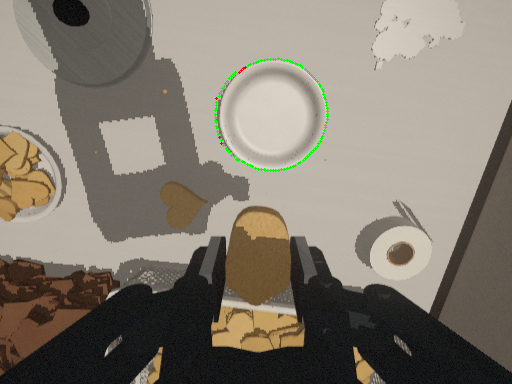

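Request:
send_rows(
  series=[
    {"tx": 1.8, "ty": 0.45, "tz": 2, "wx": -0.007, "wy": 0.019, "wz": 0, "jaw": 1},
    {"tx": 1.8, "ty": 0.45, "tz": 4, "wx": 0, "wy": 0, "wz": 0, "jaw": 1},
    {"tx": 1.8, "ty": 0.45, "tz": 4, "wx": 0, "wy": 0, "wz": 0, "jaw": 1},
    {"tx": 0, "ty": 0, "tz": 4, "wx": 0, "wy": 0, "wz": 0, "jaw": 1},
    {"tx": 0, "ty": 0, "tz": 0, "wx": 0, "wy": 0, "wz": 0, "jaw": 1},
  ],
)

```text
t: 14.22
tool_pos: [0.5528, 0.2309, 0.0658]
tool_rot: [-0.213, 3.13, -0.001]
contact_force: [-0.3, -0.6, 0.2]
opening: 0.0319
```

```bash
python3 - <<'E'
from h import *
go((.556,.2375,.0145),98)
c,im=grab("wrist","w18.png")
E
```

```text
t 14.22 pos [0.5528 0.2309 0.0658] F [-0.3 -0.6  0.2] op 0.0319
[[-0.991 -0.136  0.004]
 [-0.136  0.991 -0.   ]
 [-0.004 -0.001 -1.   ]]
shift cm [-0.39  0.61  5.13] rot [-0.001  0.004 -0.004]
```

View pics/w18.png

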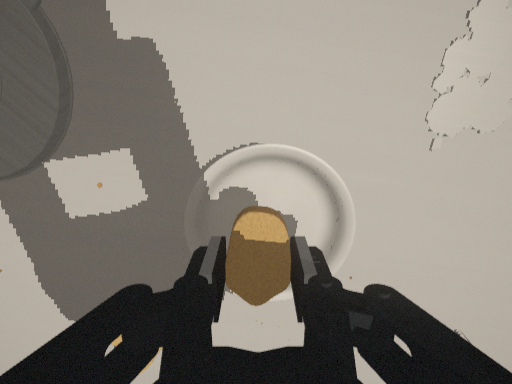

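Request:
send_rows(
  series=[
    {"tx": -0.4, "ty": 0.6, "tz": 1, "wx": 0, "wy": 0.004, "wz": 0, "jaw": 1},
    {"tx": 0, "ty": 0, "tz": 1.5, "wx": 0, "wy": 0, "wz": 0, "jaw": 1},
    {"tx": 0, "ty": 0, "tz": 0, "wx": 0, "wy": 0, "wz": 0, "jaw": 1},
  ],
)

```text
t: 14.65
tool_pos: [0.5625, 0.2386, 0.0475]
tool_rot: [-0.21, 3.121, 0.003]
contact_force: [0.4, -0.1, 1.0]
opening: 0.032
```

```bash
python3 - <<'E'
from h import *
go((.556,.2375,.0145),98)
c,im=grab("wrist","w19.png")
E
```

```text
t 14.65 pos [0.5625 0.2386 0.0475] F [ 0.4 -0.1  1. ] op 0.032
[[-0.991 -0.134  0.013]
 [-0.134  0.991  0.003]
 [-0.013  0.001 -1.   ]]
shift cm [ 0.71 -0.03  3.3 ] rot [ 0.001  0.013 -0.005]
```

View pics/w19.png

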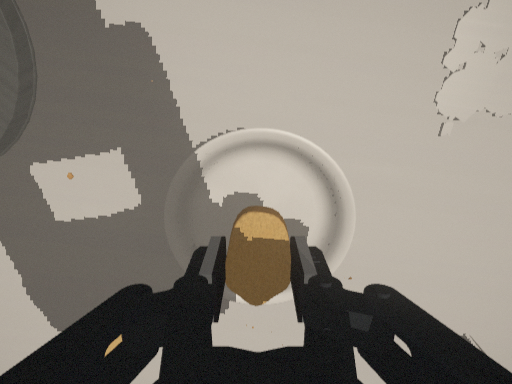

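Request:
send_rows(
  series=[
    {"tx": 0.5, "ty": -0.05, "tz": 0.8, "wx": 0, "wy": 0.013, "wz": 0, "jaw": 1},
    {"tx": 0.1, "ty": 0, "tz": 0.6, "wx": 0, "wy": 0, "wz": 0, "jaw": 1},
    {"tx": 0, "ty": 0, "tz": 0, "wx": 0, "wy": 0, "wz": 0, "jaw": 1},
  ],
)

```text
t: 15.08
tool_pos: [0.5576, 0.2378, 0.0343]
tool_rot: [-0.212, 3.132, 0.002]
contact_force: [0.6, -0.2, -0.6]
opening: 0.0317
```

```bash
python3 - <<'E'
from h import *
go((.556,.2375,.0145),98)
E
```

```text
t 15.07 pos [0.5576 0.2378 0.0343] F [ 0.6 -0.2 -0.6] op 0.0317
[[-0.991 -0.134  0.002]
 [-0.134  0.991  0.002]
 [-0.002  0.001 -1.   ]]
shift cm [ 0.16 -0.01  1.98] rot [ 0.001  0.002 -0.005]
```

Request:
send_rows(
  series=[
    {"tx": 0.15, "ty": 0, "tz": 1, "wx": 0, "wy": 0, "wz": 0, "jaw": 1},
    {"tx": 0, "ty": 0, "tz": 0.7, "wx": 0, "wy": 0, "wz": 0, "jaw": 1},
    {"tx": 0, "ty": 0, "tz": 0, "wx": 0, "wy": 0, "wz": 0, "jaw": 1},
  ],
)

```text
t: 15.45
tool_pos: [0.5558, 0.2375, 0.0159]
tool_rot: [-0.212, 3.133, 0.002]
contact_force: [-0.2, 0.2, -0.9]
opening: 0.032
```

```bash
python3 - <<'E'
from h import *
go((.556,.2375,.0145),98)
c,im=grab("wrist","w20.png")
E
```

```text
t 15.45 pos [0.5558 0.2375 0.0159] F [-0.2  0.2 -0.9] op 0.032
[[-0.991 -0.134  0.002]
 [-0.134  0.991  0.002]
 [-0.002  0.001 -1.   ]]
shift cm [-0.02 -0.01  0.14] rot [ 0.001  0.002 -0.005]
```

View pics/w20.png

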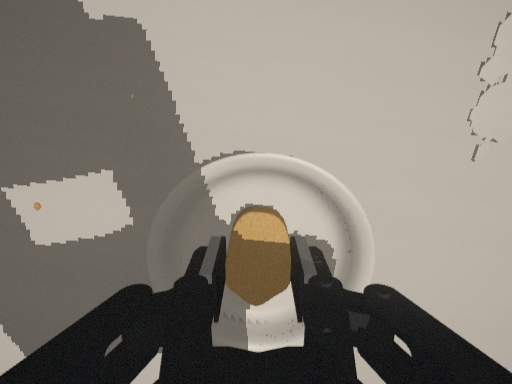

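Request:
send_rows(
  series=[
    {"tx": 0, "ty": 0, "tz": 0.13, "wx": 0, "wy": 0, "wz": 0, "jaw": 1},
    {"tx": 0, "ty": 0, "tz": 0, "wx": 0, "wy": 0, "wz": 0, "jaw": 0.58},
    {"tx": 0, "ty": 0, "tz": 0, "wx": 0, "wy": 0, "wz": 0, "jaw": 0.54},
    {"tx": 0, "ty": 0, "tz": 0, "wx": 0, "wy": 0, "wz": 0, "jaw": 0.54},
  ],
)

```text
t: 16.0
tool_pos: [0.5567, 0.2378, 0.0157]
tool_rot: [-0.212, 3.13, 0.003]
contact_force: [0.4, 0.1, 0.7]
opening: 0.0393
```

Request:
send_rows(
  series=[
    {"tx": 0, "ty": 0, "tz": -1, "wx": 0, "wy": 0, "wz": 0, "jaw": 0.54},
    {"tx": 0, "ty": 0, "tz": -2, "wx": 0, "wy": 0, "wz": 0, "jaw": 0.54},
    {"tx": 0, "ty": 0, "tz": -5, "wx": 0, "wy": 0, "wz": 0, "jaw": 0.3},
    {"tx": 0, "ty": 0, "tz": -5, "wx": 0, "wy": 0, "wz": 0, "jaw": 0},
    {"tx": 0, "ty": 0, "tz": 0, "wx": 0, "wy": 0, "wz": 0, "jaw": 0},
  ],
)

```text
t: 16.62
tool_pos: [0.5573, 0.2379, 0.1557]
tool_rot: [-0.211, 3.126, 0.005]
contact_force: [-0.2, -0.2, -0.1]
opening: 0.085
```

```bash
python3 - <<'E'
from h import *
state()
c,im=grab("wrist","w21.png");u=proj(c,(.555,.2373,.016));print(u)
cc,R=dish(c,im,u,45,90,.016,"w21d.png")
ck(c,im,(int(u[0])-50,int(u[0])+50,int(u[1])-50,int(u[1])+50),.010)
E
```

```text
t 16.62 pos [0.5573 0.2379 0.1557] F [-0.2 -0.2 -0.1] op 0.085
[[-0.991 -0.135  0.009]
 [-0.134  0.991  0.004]
 [-0.009  0.002 -1.   ]]
[257.13743479 180.64824136]
circle [0.5546 0.2377] R 0.0546 n 74 / 109 med err 0.00032
ellipse ((555.2483520507812, 237.54019165039062), (32.681758880615234, 52.286781311035156), 95.17937469482422) px [257.35555556 177.62222222] [239. 151.] [275. 206.]
```

View pics/w21d.png

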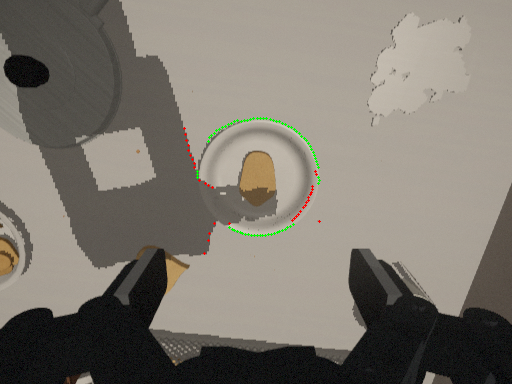

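Request:
send_rows(
  series=[
    {"tx": 1.8, "ty": -4.6, "tz": 0, "wx": 0, "wy": 0.009, "wz": 0, "jaw": 0},
    {"tx": 1.8, "ty": -4.6, "tz": 0, "wx": 0, "wy": 0, "wz": 0, "jaw": 0},
    {"tx": 1.8, "ty": -4.6, "tz": 0, "wx": 0, "wy": 0, "wz": 0, "jaw": 0},
    {"tx": 1.6, "ty": -4, "tz": 0, "wx": 0, "wy": 0, "wz": 0, "jaw": 0.2},
    {"tx": 0, "ty": 0, "tz": 0, "wx": 0, "wy": 0, "wz": 0, "jaw": 0.2},
  ],
)

```text
t: 17.3
tool_pos: [0.5061, 0.047, 0.1499]
tool_rot: [0.215, -3.123, -0.002]
contact_force: [0.2, 0.2, -0.3]
opening: 0.0682
```

```bash
cat >> h.py <<'E'
def knob(c,im,roi,z,th=45):
    x0,x1,y0,y1=roi;g=cv2.cvtColor(im,6)[y0:y1,x0:x1]
    n,l,st,ce=cv2.connectedComponentsWithStats((g<th).astype(np.uint8));i=1+st[1:,4].argmax();k=ce[i]+[x0,y0]
    X=onz(c,k,z);print("knob px",k.round(1),"bb",st[i],"->",X.round(4));return X
E
python3 - <<'E'
from h import *
go((.49,.047,.1),98)
c,im=grab("wrist","w22.png");u=proj(c,(.49,.047,.03));print(u)
E
```

```text
t 17.3 pos [0.5061 0.047  0.1499] F [ 0.2  0.2 -0.3] op 0.0682
[[-0.991 -0.137 -0.011]
 [-0.137  0.991  0.001]
 [ 0.011  0.002 -1.   ]]
shift cm [1.54 0.21 5.  ] rot [ 0.002 -0.011 -0.002]
[260.16566215 173.99305825]
```

View pics/w22.png

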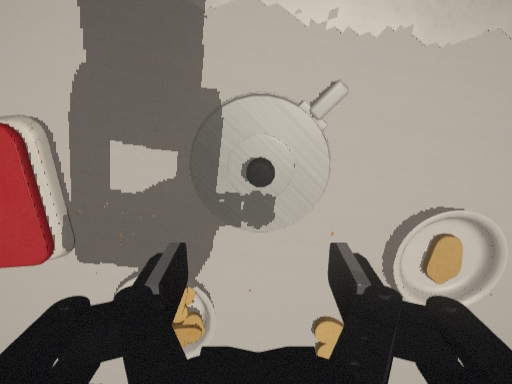

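```bash
python3 - <<'E'
from h import *
c=ctrl.camera_info("wrist");im=cv2.imread("pics/w22.png")
K=knob(c,im,(235,290,150,195),.033)
cc,R=dish(c,im,(260,163),60,80,.0,"w22d.png")
go((cc[0],cc[1],.06),98)
E
```

```text
knob px [251.5 162.5] bb [16 12  2  2  2] -> [0.4811 0.0397 0.033 ]
circle [0.4904 0.0481] R 0.0654 n 50 / 74 med err 0.00029
t 17.35 pos [0.5064 0.0481 0.1499] F [-0.2  0.7 -0.5] op 0.068
[[-0.99  -0.138 -0.011]
 [-0.138  0.99   0.001]
 [ 0.01   0.003 -1.   ]]
shift cm [1.49 0.2  9.01] rot [ 0.003 -0.01  -0.001]
```

View pics/w22d.png

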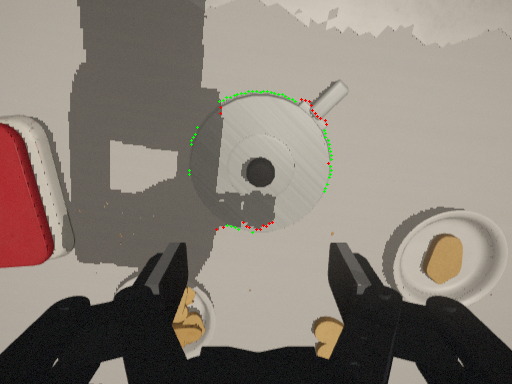

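```bash
python3 - <<'E'
from h import *
c=ctrl.camera_info("wrist");im=cv2.imread("pics/w22.png")
K=knob(c,im,(235,290,150,195),.033,85)
E
```

```text
knob px [259.8 171.9] bb [ 11   7  29  30 665] -> [0.4879 0.0474 0.033 ]
```

Request:
send_rows(
  series=[
    {"tx": 0.7, "ty": 0.1, "tz": 3, "wx": 0.003, "wy": -0.01, "wz": 0, "jaw": 0.4},
    {"tx": 0.6, "ty": 0.1, "tz": 3, "wx": 0, "wy": 0, "wz": 0, "jaw": 0.45},
    {"tx": 0, "ty": 0, "tz": 2, "wx": 0, "wy": 0, "wz": 0, "jaw": 0.45},
    {"tx": 0, "ty": 0, "tz": 0, "wx": 0, "wy": 0, "wz": 0, "jaw": 0.45},
  ],
)

```text
t: 17.85
tool_pos: [0.4924, 0.052, 0.0671]
tool_rot: [0.223, -3.132, -0.002]
contact_force: [-0.5, -1.1, 0.3]
opening: 0.0471
```

```bash
python3 - <<'E'
from h import *
go((.4904,.048,.0255),98)
c,im=grab("wrist","w23.png")
E
```

```text
t 17.85 pos [0.4924 0.052  0.0671] F [-0.5 -1.1  0.3] op 0.0471
[[-0.99  -0.142 -0.002]
 [-0.142  0.99   0.001]
 [ 0.001  0.002 -1.   ]]
shift cm [ 0.25 -0.38  4.16] rot [ 0.002 -0.001  0.003]
```

View pics/w23.png

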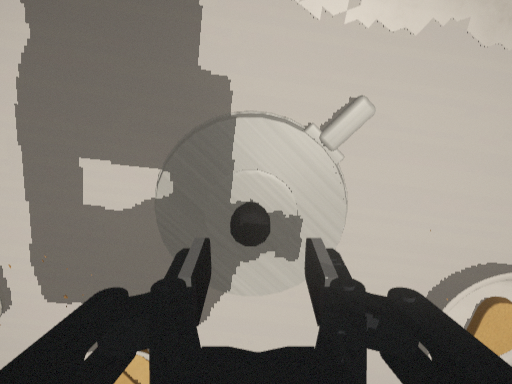

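Request:
send_rows(
  series=[
    {"tx": 0.3, "ty": -0.4, "tz": 1.5, "wx": 0, "wy": 0, "wz": 0, "jaw": 0.45},
    {"tx": 0, "ty": 0, "tz": 1, "wx": 0, "wy": 0, "wz": 0, "jaw": 0.45},
    {"tx": 0, "ty": 0, "tz": 0, "wx": 0, "wy": 0, "wz": 0, "jaw": 0.45},
  ],
)

```text
t: 18.27
tool_pos: [0.4924, 0.0479, 0.0436]
tool_rot: [-0.225, 3.13, 0.002]
contact_force: [0.1, -0.1, -0.8]
opening: 0.0474
```

```bash
python3 - <<'E'
from h import *
go((.4895,.048,.0255),98)
c,im=grab("wrist","w24.png")
E
```

```text
t 18.27 pos [0.4924 0.0479 0.0436] F [ 0.1 -0.1 -0.8] op 0.0474
[[-0.99  -0.143  0.004]
 [-0.143  0.99   0.001]
 [-0.004  0.001 -1.   ]]
shift cm [0.29 0.05 1.81] rot [0.001 0.004 0.004]
```

View pics/w24.png

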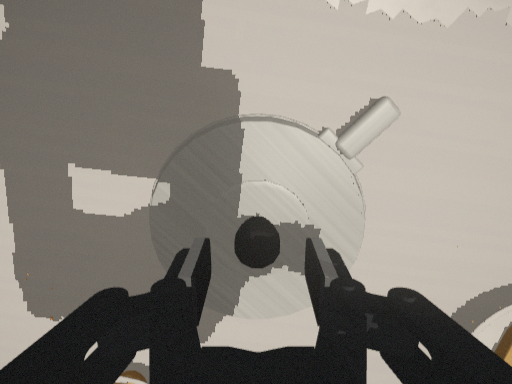

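Request:
send_rows(
  series=[
    {"tx": 0.3, "ty": 0, "tz": 1, "wx": 0, "wy": 0.004, "wz": 0, "jaw": 0.45},
    {"tx": 0.1, "ty": 0, "tz": 0.8, "wx": 0, "wy": 0, "wz": 0, "jaw": 0.45},
    {"tx": 0, "ty": 0, "tz": 0, "wx": 0, "wy": 0, "wz": 0, "jaw": 0.6},
  ],
  squeeze=60,
)

```text
t: 18.7
tool_pos: [0.489, 0.0472, 0.0254]
tool_rot: [-0.225, 3.132, 0.001]
contact_force: [0.7, -0.6, -0.5]
opening: 0.0343
```

```bash
python3 - <<'E'
from h import *
go((.4895,.048,.0245),98)
c,im=grab("wrist","w25.png")
E
```

```text
t 18.7 pos [0.489  0.0472 0.0254] F [ 0.7 -0.6 -0.5] op 0.0343
[[-0.99  -0.143  0.001]
 [-0.143  0.99   0.001]
 [-0.001  0.    -1.   ]]
shift cm [-0.06  0.07  0.09] rot [0.    0.001 0.004]
```

View pics/w25.png

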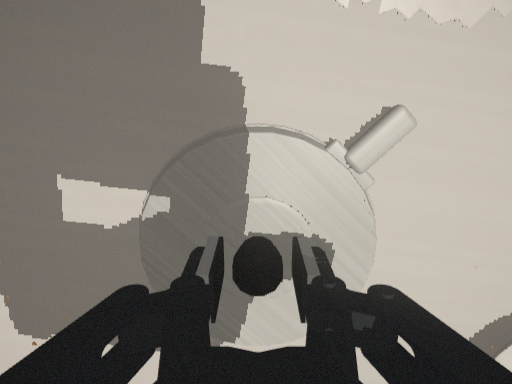

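Request:
send_rows(
  series=[
    {"tx": 0, "ty": 0, "tz": 0, "wx": 0, "wy": 0, "wz": 0, "jaw": 1},
    {"tx": 0, "ty": 0, "tz": 0, "wx": 0, "wy": 0, "wz": 0, "jaw": 1},
    {"tx": 0, "ty": 0, "tz": 0, "wx": 0, "wy": 0, "wz": 0, "jaw": 1},
  ],
)

```text
t: 19.12
tool_pos: [0.4898, 0.0471, 0.0265]
tool_rot: [-0.225, 3.13, 0.0]
contact_force: [-0.3, -0.4, -1.4]
opening: 0.0214
```

```bash
python3 - <<'E'
from h import *
o,R=state()
c,im=grab("wrist","w26.png")
u=proj(c,(.49,.048,0));print(u)
cc,r=dish(c,im,u,70,150,.0,"w26d.png");print("lid centre in tool xy",(R.T@(np.r_[cc,0]-o["tool_pos"]))[:2])
E
```

```text
t 19.12 pos [0.4898 0.0471 0.0265] F [-0.3 -0.4 -1.4] op 0.0214
[[-0.99  -0.143  0.003]
 [-0.143  0.99   0.   ]
 [-0.003  0.    -1.   ]]
[259.48156679 241.16986004]
circle [0.4955 0.0488] R 0.0692 n 61 / 88 med err 0.00178
lid centre in tool xy [-0.00578525  0.00082264]
```

View pics/w26d.png

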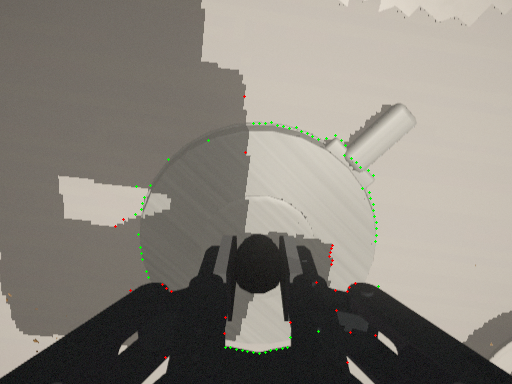

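```bash
python3 - <<'E'
from h import *
from scipy.optimize import least_squares
o,R=state();c=ctrl.camera_info("wrist")
u=[(248,123.5),(265,123.5),(284,127),(300,131),(318,138),(376,220),(377,235),(375,250),(139,232),(140,215),(142,200),(143,255)]
P=np.array([onz(c,p,.001)[:2] for p in u])
s=least_squares(lambda v:np.hypot(*(P-v[:2]).T)-v[2],[.49,.048,.064]);print(s.x,s.fun.round(4)*1000)
s=least_squares(lambda v:np.hypot(*(P-v[:2]).T)-.064,[.49,.048]);print(s.x,s.fun.round(4)*1000)
print((R.T@(np.r_[s.x,0]-o["tool_pos"]))[:2]*1000)
E
```

```text
t 19.18 pos [0.4898 0.0471 0.0265] F [-0.5 -0.1 -0.8] op 0.0211
[[-0.99  -0.143  0.003]
 [-0.143  0.99   0.001]
 [-0.003  0.    -1.   ]]
[0.49117076 0.04720247 0.06533262] [ 0.1  0.  -0.5 -0.3  0.1  0.   0.2  0.1 -0.1  0.1  1.  -0.8]
[0.48968496 0.04688487] [-0.1 -0.1 -0.6 -0.3  0.1  1.1  1.6  1.6  1.   1.   1.6  0.7]
[ 0.25847725 -0.24121594]
```

Request:
send_rows(
  series=[
    {"tx": 0, "ty": 0, "tz": -1, "wx": 0, "wy": 0, "wz": 0, "jaw": 1},
    {"tx": 0, "ty": 0, "tz": -2.3, "wx": 0, "wy": 0, "wz": 0, "jaw": 1},
    {"tx": 0, "ty": 0, "tz": 0, "wx": 0, "wy": 0, "wz": 0, "jaw": 1},
  ],
)

```text
t: 19.55
tool_pos: [0.4898, 0.0471, 0.0611]
tool_rot: [-0.225, 3.13, 0.0]
contact_force: [1.3, 0.3, -1.4]
opening: 0.0213
```

```bash
python3 - <<'E'
from h import *
go((.555,.2376,.06),98)
c,im=grab("wrist","w27.png")
for n,(x,y) in {"scene":(170,110),"side":(170,120)}.items():
    c,im=grab(n,n+"27.png");cv2.imwrite(f"pics/{n}27z.png",cv2.resize(im[y:y+100,x:x+150],None,fx=5,fy=5))
E
```

```text
t 19.55 pos [0.4898 0.0471 0.0611] F [ 1.3  0.3 -1.4] op 0.0213
[[-0.99  -0.143  0.003]
 [-0.143  0.99   0.   ]
 [-0.003  0.    -1.   ]]
shift cm [-9.18 17.92  0.14] rot [0.    0.003 0.004]
```

View pics/w27.png

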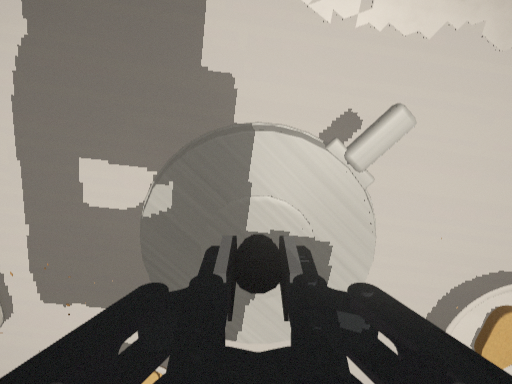

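View pics/side27z.png

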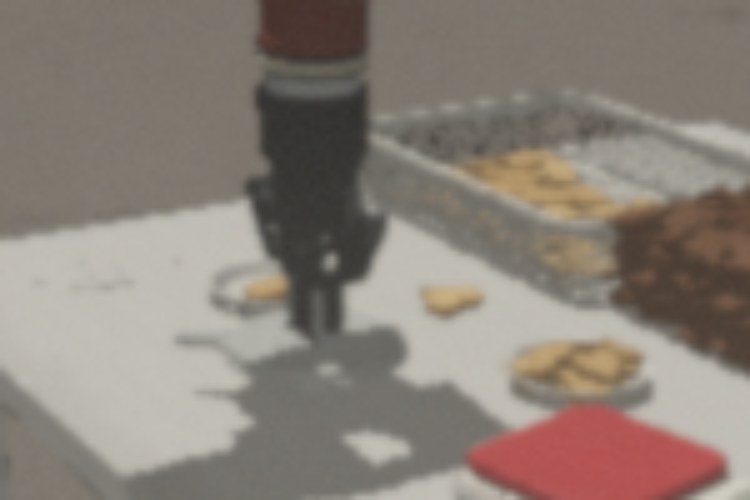

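Request:
send_rows(
  series=[
    {"tx": -1.3, "ty": 2.5, "tz": 0, "wx": 0, "wy": 0, "wz": 0, "jaw": 1},
    {"tx": -2, "ty": 4, "tz": 0, "wx": 0, "wy": 0, "wz": 0, "jaw": 1},
    {"tx": -2.2, "ty": 4.3, "tz": 0, "wx": 0, "wy": 0, "wz": 0, "jaw": 1},
    {"tx": -2, "ty": 4, "tz": 0, "wx": 0, "wy": 0, "wz": 0, "jaw": 1},
    {"tx": -1.4, "ty": 2.6, "tz": 0, "wx": 0, "wy": 0, "wz": 0, "jaw": 1},
  ],
)

```text
t: 20.32
tool_pos: [0.5489, 0.235, 0.0518]
tool_rot: [0.217, -3.123, 0.001]
contact_force: [0.2, 0.2, -0.8]
opening: 0.0212
```

Request:
send_rows(
  series=[
    {"tx": 0, "ty": 0, "tz": 0, "wx": 0, "wy": 0, "wz": 0, "jaw": 1},
    {"tx": 0, "ty": 0, "tz": 0, "wx": 0, "wy": 0, "wz": 0, "jaw": 1},
  ],
)

```text
t: 20.58
tool_pos: [0.5478, 0.2359, 0.0494]
tool_rot: [0.221, -3.119, 0.002]
contact_force: [-0.1, -0.0, -1.5]
opening: 0.0213
```

```bash
python3 - <<'E'
from h import *
go((.5545,.2376,.04),98)
c,im=grab("wrist","w28.png")
E
```

```text
t 20.57 pos [0.5478 0.2359 0.0494] F [-0.1 -0.  -1.5] op 0.0213
[[-0.99  -0.141 -0.014]
 [-0.141  0.99  -0.003]
 [ 0.015 -0.001 -1.   ]]
shift cm [-0.71  0.07  0.93] rot [-0.001 -0.015  0.002]
```

View pics/w28.png

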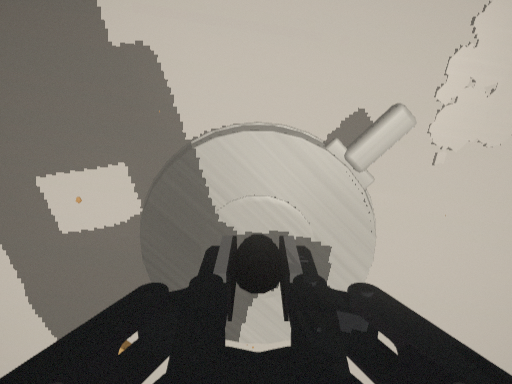

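Request:
send_rows(
  series=[
    {"tx": -0.6, "ty": 0.1, "tz": -0.2, "wx": 0, "wy": -0.015, "wz": 0, "jaw": 1},
    {"tx": 0, "ty": 0, "tz": 0, "wx": 0, "wy": 0, "wz": 0, "jaw": 1},
  ],
)

```text
t: 20.88
tool_pos: [0.5535, 0.2361, 0.0512]
tool_rot: [-0.218, 3.133, -0.001]
contact_force: [-0.2, 0.1, -1.0]
opening: 0.0215
```

```bash
python3 - <<'E'
from h import *
go((.5545,.2376,.0365),98)
E
```

```text
t 20.88 pos [0.5535 0.2361 0.0512] F [-0.2  0.1 -1. ] op 0.0215
[[-0.99  -0.138  0.001]
 [-0.138  0.99  -0.001]
 [-0.001 -0.001 -1.   ]]
shift cm [-0.12  0.14  1.47] rot [-0.001  0.001 -0.001]
```

Request:
send_rows(
  series=[
    {"tx": -0.12, "ty": 0.14, "tz": 0.3, "wx": 0, "wy": 0, "wz": 0, "jaw": 1},
    {"tx": 0, "ty": 0, "tz": 0, "wx": 0, "wy": 0, "wz": 0, "jaw": 1},
  ],
)

```text
t: 21.12
tool_pos: [0.5546, 0.237, 0.0481]
tool_rot: [-0.216, 3.133, -0.001]
contact_force: [-0.2, -0.0, -1.6]
opening: 0.0211
```

```bash
python3 - <<'E'
from h import *
go((.5545,.2376,.0365),98)
for n,(x,y) in {"scene":(150,100),"side":(150,120)}.items():
    c,im=grab(n,n+"29.png");cv2.imwrite(f"pics/{n}29z.png",cv2.resize(im[y:y+90,x:x+130],None,fx=6,fy=6))
E
```

```text
t 21.12 pos [0.5546 0.237  0.0481] F [-0.2 -0.  -1.6] op 0.0211
[[-0.991 -0.137  0.001]
 [-0.137  0.991 -0.001]
 [-0.001 -0.001 -1.   ]]
shift cm [0.   0.06 1.16] rot [-0.001  0.001 -0.002]
```

View pics/side29z.png

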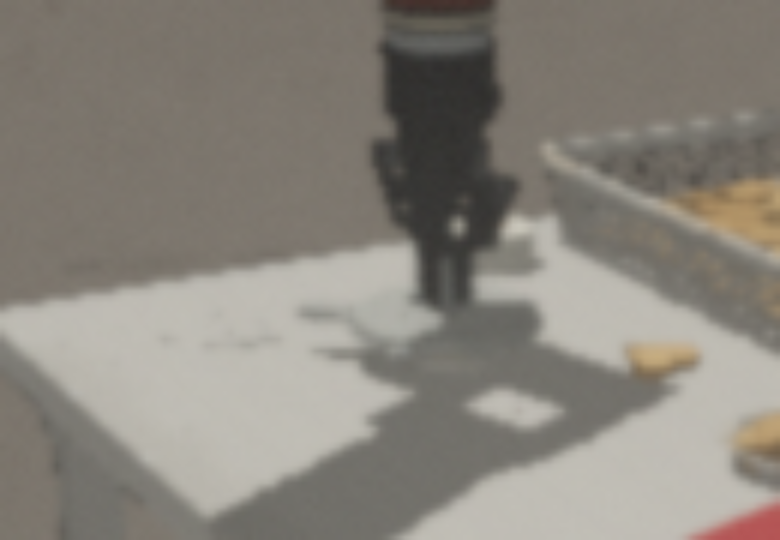

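View pics/scene29z.png

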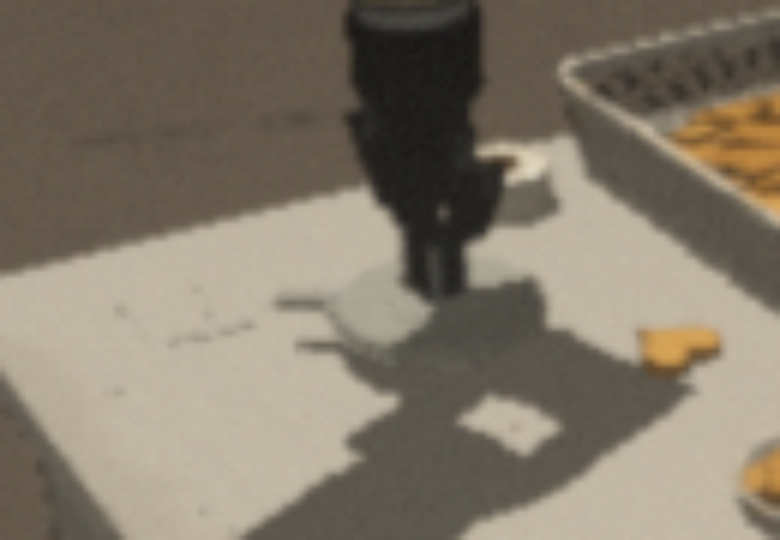

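Request:
send_rows(
  series=[
    {"tx": 0, "ty": 0.06, "tz": 0.5, "wx": 0, "wy": 0, "wz": 0, "jaw": 1},
    {"tx": 0, "ty": 0, "tz": 0.4, "wx": 0, "wy": 0, "wz": 0, "jaw": 1},
    {"tx": 0, "ty": 0, "tz": 0, "wx": 0, "wy": 0, "wz": 0, "jaw": 1},
  ],
)

```text
t: 21.6
tool_pos: [0.5544, 0.2378, 0.0386]
tool_rot: [-0.217, 3.133, -0.001]
contact_force: [-0.4, -0.1, -1.5]
opening: 0.0212
```

```bash
python3 - <<'E'
from h import *
go((.5547,.2376,.0355),98)
E
```

```text
t 21.6 pos [0.5544 0.2378 0.0386] F [-0.4 -0.1 -1.5] op 0.0212
[[-0.99  -0.138  0.001]
 [-0.138  0.99  -0.001]
 [-0.001 -0.001 -1.   ]]
shift cm [-0.02 -0.02  0.31] rot [-0.001  0.001 -0.002]
```

Request:
send_rows(
  series=[
    {"tx": 0, "ty": 0, "tz": 0.3, "wx": 0, "wy": 0, "wz": 0, "jaw": 1},
    {"tx": 0, "ty": 0, "tz": 0, "wx": 0, "wy": 0, "wz": 0, "jaw": 1},
  ],
)

```text
t: 21.85
tool_pos: [0.5544, 0.2378, 0.0353]
tool_rot: [-0.217, 3.133, -0.001]
contact_force: [-0.4, -0.7, -1.2]
opening: 0.0209
```

Request:
send_rows(
  series=[
    {"tx": 0, "ty": 0, "tz": 0.1, "wx": 0, "wy": 0, "wz": 0, "jaw": 1},
    {"tx": 0, "ty": 0, "tz": 0, "wx": 0, "wy": 0, "wz": 0, "jaw": 1},
  ],
)

```text
t: 22.1
tool_pos: [0.5549, 0.238, 0.0351]
tool_rot: [-0.217, 3.133, -0.001]
contact_force: [0.5, -0.7, -1.0]
opening: 0.021
```

Request:
send_rows(
  series=[
    {"tx": 0, "ty": 0, "tz": 0, "wx": 0, "wy": 0, "wz": 0, "jaw": 0.65},
    {"tx": 0, "ty": 0, "tz": 0, "wx": 0, "wy": 0, "wz": 0, "jaw": 0.4},
    {"tx": 0, "ty": 0, "tz": 0, "wx": 0, "wy": 0, "wz": 0, "jaw": 0.4},
    {"tx": 0, "ty": 0, "tz": -2, "wx": 0, "wy": 0, "wz": 0, "jaw": 0.4},
    {"tx": 0, "ty": 0, "tz": -5, "wx": 0, "wy": 0, "wz": 0, "jaw": 0.3},
  ],
)

```text
t: 22.72
tool_pos: [0.5518, 0.237, 0.103]
tool_rot: [0.216, -3.127, 0.004]
contact_force: [1.7, -0.1, -0.1]
opening: 0.0596
```

Request:
send_rows(
  series=[
    {"tx": -2, "ty": 0, "tz": -5, "wx": 0, "wy": 0, "wz": 0, "jaw": 0},
    {"tx": -2, "ty": 0, "tz": -4, "wx": 0, "wy": 0, "wz": 0, "jaw": 0},
    {"tx": 0, "ty": 0, "tz": 0, "wx": 0, "wy": 0, "wz": 0, "jaw": 0},
  ],
)

```text
t: 23.1
tool_pos: [0.5956, 0.2439, 0.2062]
tool_rot: [-0.217, 3.128, 0.001]
contact_force: [-0.3, 0.5, -0.8]
opening: 0.0853
```

```bash
python3 - <<'E'
from h import *
state()
c,im=grab("wrist","w30.png")
for n,(x,y) in {"scene":(190,130),"side":(195,155)}.items():
    c2,im2=grab(n,n+"30.png");cv2.imwrite(f"pics/{n}30z.png",cv2.resize(im2[y:y+50,x:x+70],None,fx=10,fy=10))
u=proj(c,(.555,.2376,.009));print(u)
cc,r=dish(c,im,u,55,85,.009,"w30d.png")
K=knob(c,im,(int(u[0])-25,int(u[0])+25,int(u[1])-25,int(u[1])+35),.042,85)
E
```

```text
t 23.1 pos [0.5956 0.2439 0.2062] F [-0.3  0.5 -0.8] op 0.0853
[[-0.99  -0.138  0.006]
 [-0.138  0.99   0.001]
 [-0.006  0.    -1.   ]]
[257.09012092 129.74182887]
circle [0.5597 0.235 ] R 0.0695 n 85 / 116 med err 0.00138
knob px [256.8 132.5] bb [ 13  17  25  24 491] -> [0.5537 0.2372 0.042 ]
```

View pics/w30d.png

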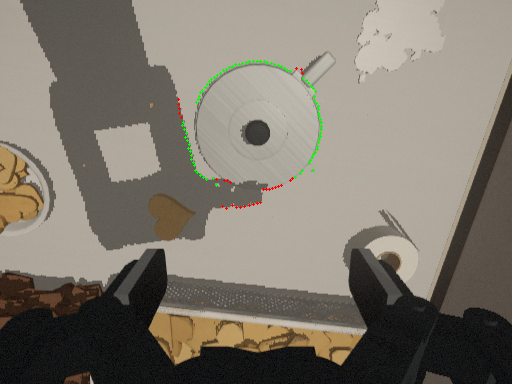

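View pics/scene30z.png

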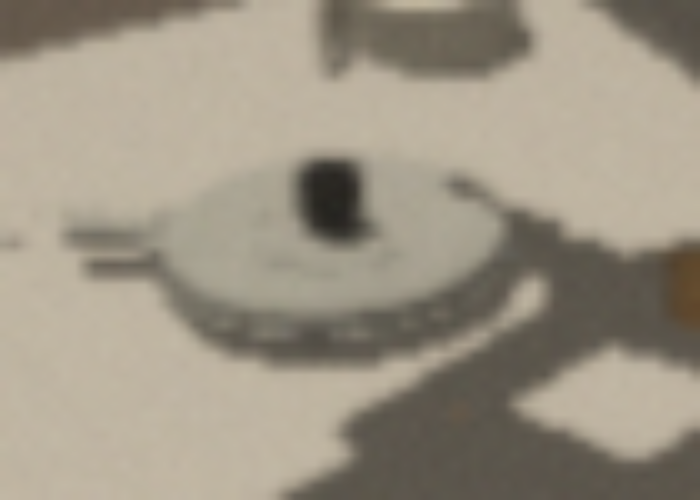

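View pics/side30z.png

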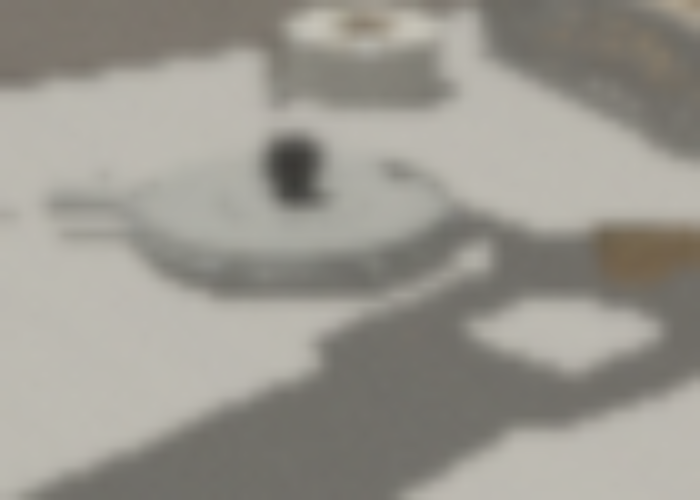

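Request:
send_rows(
  series=[
    {"tx": 0, "ty": 0, "tz": -2, "wx": 0, "wy": 0, "wz": 0, "jaw": 0},
    {"tx": 0, "ty": 0, "tz": 0, "wx": 0, "wy": 0, "wz": 0, "jaw": 0},
    {"tx": 0, "ty": 0, "tz": 0, "wx": 0, "wy": 0, "wz": 0, "jaw": 0},
  ],
)

```text
t: 23.62
tool_pos: [0.5888, 0.2425, 0.2159]
tool_rot: [0.217, -3.122, 0.005]
contact_force: [0.7, -0.6, -0.1]
opening: 0.0853
```

```bash
python3 - <<'E'
from h import *
state();print(ctrl.finish_job())
E
```

```text
t 23.62 pos [0.5888 0.2425 0.2159] F [ 0.7 -0.6 -0.1] op 0.0853
[[-0.99  -0.139 -0.012]
 [-0.139  0.99  -0.004]
 [ 0.013 -0.002 -1.   ]]
the job is handed in; nothing more can be done
None
```

The oval cookie is in the dish as the retained sample and the lid is back on. I handed the job in at 23.6 s.

- **Lid off:** I tipped the lid by its tab: the tab rose about 27 mm with about 0.2 rad of tilt, held for roughly 0.5 s. I aimed for the far edge to stay on the rim but did not see it directly. I then carried the lid low, laid it flat on the bare table knob up about 0.2 m from the dish, and let go.
- **Cookie:** I laid it flat in the dish; it measured about 1 mm or less from the dish's centre.
- **Lid back on:** I took the lid by its knob and set it down level. The last wrist picture puts the knob within about 1.2 mm of the dish's centre. In the scene and side pictures the lid looks seated all round and as it did at the start. The dish stayed put to within about 1 mm.

Checks that failed or disagreed:
- **Circle fit on the finished lid:** it latched onto shadow edges and gave a radius of 69 mm instead of 64 mm. I did not use it and relied on the knob instead.
- **No clear contact force when the lid was set down:** that it is fully seated rests on the tool height (35 mm, as expected) and the pictures.
- **Grip openings on the tab and knob:** they read about 3 mm under the true sizes, but both grips held.
- **Bystanders:** the dish of broken cookies, timer, label roll and heart cookie were not measured after the job. None looked moved in the pictures that show them, and the arm never went near them.

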